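# Nest and lock away the display tumblers

### The arm

A 6-joint arm with a two-finger parallel gripper is mounted at the origin on the work surface. World frame = base frame: x ahead of the robot, y to its left, z up, the work surface at z = 0. Lengths are in mm, angles in rad, forces in N, time in s.
With the tool pointing down it reaches from about 300 to 775 mm from the base axis. Payload 14.6 kg.
Tool frame: the origin (TCP) lies on the front face of the gripper's body, between the roots of the fingers; the fingertips stand 97 mm ahead of it and the grasp point (between the pads) lies 78 mm ahead of it; z points along the fingers, y is the line along which they close (so a half turn about z gives the same grasp; the last joint's range is limited). The gripper opens to 94 mm and grips with 3 to 60 N. Pads are 16 mm wide; open, the fingers measure 119 mm over their backs; the gripper's body (75 mm by 177 mm) begins 78 mm behind the grasp point.
Start: joints at [1.23, 0.3, 1.521, -0, 1.321, -0.067], TCP at [148.713, 529.504, 302.646] pointing down, gripper open.
Joint ranges: [-3.03, 3.03], [-0.79, 2.21], [0.23, 2.52], [-1.04, 4.18], [0, 3.07], [-2.55, 2.55]. Speed limits (rad/s): [2.22, 2.22, 2.57, 3.14, 3.14, 3.14].

### API

Orientations are given as [roll, pitch, yaw] about the fixed x, y, z axes, in that order (R = Rz(yaw) Ry(pitch) Rx(roll)).
In Python, from cell import * gives the robot as it stands.
- The arm moves only by the tool carry_out, never from a script. Its arguments are lists of equal length, an entry for each row: "slide": the shift along the world's x, y, z scaled (see below), a list of three; "dr": the turn, a rotation vector about the world's x, y, z scaled (see below), a list of three; "gripper": the opening in per cent of the stroke, from 0 (shut) to 100 (fully open). A call has 1 to 10 rows; each row is the pose to reach, as a shift and turn from the pose commanded when the call began, turning the shorter way round; what a row does not reach only later rows make up. The controller multiplies each number of a shift by 0.25 m and each number of a turn by 360 degrees. A row lasts 1/12 s, in which the tool goes at most 41.7 mm and 7.16 degrees, less where a joint would pass 70% of its speed; a pose out of reach is approached as far as the arm can. A call with a number of a shift or a turn outside -1 to 1 is refused whole. A call with a gripper value outside its range is refused whole. The fingers move at their own pace and stop on an object; "newtons" is the grip in N (left out, the last holds). Time passes only in rows, so rows that repeat a pose let the fingers close. It gives the time, the measured TCP pose, the force, the opening and the grip force at its end, in the units of the state.
- read_state(): the state, without advancing time (a new reading comes with each control period).
- camera(name): name is "side" or "top"; returns the picture (420x560x3 uint8, red, green, blue); there is no depth.
- camera_model(name): a dict with "vfov" (degrees; the focal length in pixels is half the picture's height over the tangent of half this angle, whatever the lens; pixels are square), "cx", "cy" (the principal point, pixels), "k1" (the pictures are not rectified: a ray, as slopes to the right and down, at radius r is drawn at 1 + k1 r^2 times it, then the intrinsics apply), "R" (3x3) and "t" (3): a world point X has camera coordinates R X + t. Camera axes: x right, y down, z forward; pixel columns grow to the right and rows downward; lengths in mm; the calibration is good to about 2 mm. A picture is of the moment at which its call begins. camera_model takes no time and is no camera call.
- sign_off(): hands the job in; it is judged then, once.
The state is a dict: "clock": time; "joints": joint angles; "qd": joint speeds; "effort": joint torques, N m; "eef_pos": TCP position; "eef_rot": TCP orientation; "wrist_force": force on the tool from outside, world axes, zero at the start; "moment": the same for the moment, N m; "finger_gap": finger opening in mm; "finger_force": force on a finger pad.
Only numpy, scipy, OpenCV 4.12 (cv2) and the standard library are available. Lean on these libraries where they do the work, as an engineer would, in place of code of your own. Each camera call takes 0.05 s, during which the arm holds its last target. There are 200 camera calls.

### The job

Pack up the cart's display tumblers: put every tumbler standing on the cart upright into the rack's well, one nested inside the other, each lowered gently until it just sits - never dropped or pressed hard, or they wedge tight. Then fold the steel lock bar down over the stack until it lies fully home on the keeper shaft, and pin it there with the R-clip: straight leg through the shaft's cross-hole above the bar, pushed in until the sprung leg snaps over the shaft and cups it. Leave the jar, loupe, bracelets and screwdriver where they are.

Things in the scene. Friction and masses are not known exactly. Their poses are not given: they have to be found in the camera images.
- tumbler0: identical white tapered tumbler (may be absent), mouth up, 66 mm tall, 110 g. Foot 42 mm across; wall 4 mm, each side widening 0.129 mm per mm upwards; straight lip over the top 12 mm, 59-61 mm across, mouth 51 mm. Nested, it sits 29 mm higher than the one holding it, so its top 29 mm stand out; 1 mm off-centre, it touches about 8 mm early. Origin: centre of underside; z up through the mouth
- tumbler1: identical white tapered tumbler (may be absent), mouth up, 66 mm tall, 110 g. Foot 42 mm across; wall 4 mm, each side widening 0.129 mm per mm upwards; straight lip over the top 12 mm, 59-61 mm across, mouth 51 mm. Nested, it sits 29 mm higher than the one holding it, so its top 29 mm stand out; 1 mm off-centre, it touches about 8 mm early. Origin: centre of underside; z up through the mouth
- tumbler2: identical white tapered tumbler (may be absent), mouth up, 66 mm tall, 110 g. Foot 42 mm across; wall 4 mm, each side widening 0.129 mm per mm upwards; straight lip over the top 12 mm, 59-61 mm across, mouth 51 mm. Nested, it sits 29 mm higher than the one holding it, so its top 29 mm stand out; 1 mm off-centre, it touches about 8 mm early. Origin: centre of underside; z up through the mouth
- tumbler3: identical white tapered tumbler (may be absent), mouth up, 66 mm tall, 110 g. Foot 42 mm across; wall 4 mm, each side widening 0.129 mm per mm upwards; straight lip over the top 12 mm, 59-61 mm across, mouth 51 mm. Nested, it sits 29 mm higher than the one holding it, so its top 29 mm stand out; 1 mm off-centre, it touches about 8 mm early. Origin: centre of underside; z up through the mouth
- rack: fixed grey tumbler rack: base plate 220 (x) x 84 (y) x 6 mm; in its middle a tapered well (collar 34 mm high, inside 44 mm at the floor, 51 mm at the mouth); hinge post at x = +75 mm (22 x 30 mm, ears 51 mm wide, to 191 mm height); keeper shaft at x = -75 mm (upright steel, 20 mm diameter, top 215 mm above the cart). Origin: underside centre, on the well's axis; z up
- well (a point): centre of the well's floor, 6 mm above the cart, on the well's axis; the lowest tumbler's foot stands here. Tumblers wedge in one another if pressed in with over about 30 N or dropped in from over about 10 mm. Axes as the rack's
- cross_hole (a point): middle of the cross-hole in the keeper shaft, on the shaft's axis, 191 mm above the cart and 11 mm above the closed bar's top. The hole runs right through along the rack's y axis, open at both ends, 10 mm wide (rack x), 11 mm high. Axes as the rack's
- lock_bar (a joint): angle of the lock bar, rad: 0 = level over the stack, slot over the keeper shaft; grows as the free end rises (the end swings over towards rack +x); at the start folded up, leaning back past upright; end stop 2.05. Pivot axis along the rack's y at rack x = +75 mm, z = 176 mm. The stiff hinge holds it wherever it is left; 2 to 4 N at the free end move it
- bar_grip (a point): middle of the narrow tongue (24 mm wide along the pivot's direction, 8 mm thick, 22 mm long) at the lock bar's free end, 177 mm from the pivot. The bar is a steel strap 36 mm wide, 8 mm thick; its slot (middle 150 mm from the pivot) drops over the keeper shaft. -x points from the pivot out along the bar; z is up when closed
- clip: R-clip of dark 6 mm wire, flat on the cart (wire axis at z = 4.5 mm). Straight leg along x at y = 0, tip at x = 108 mm. Head: vinyl-dipped loop, 9 mm thick, 29 mm wide, from x = -44 to 2 mm, straight sides at y = 0 and 20 mm. Sprung bent leg from (0, 20): y = 7 at x = 27, bowed out to y = 10.5 at x = 39 to 51, y = 7 at x = 63, flared end (90, 19). It snaps over the shaft at 5 to 10 N
- clip_head (a point): middle of the clip's head loop (x = -16, y = 10, z = 4.5 mm in the clip's frame): grip it here, across its 29 mm width. Axes as the clip's
- clip_seat (a point): point on the straight leg's axis (x = 45, y = 0, z = 4.5 mm in the clip's frame) that lies in the middle of the shaft when the clip is home with its bent leg cupping the shaft. Axes as the clip's
- jar: bystander: green glass jar, 80 mm across, with a dented copper funnel in its mouth, 148 mm tall together. Origin: centre of the underside
- loupe: bystander: standing brass loupe, 48 mm across, 54 mm tall. Origin: centre of the underside
- bracelets: bystander: stack of three steel link bracelets, about 75 mm across, 51 mm tall. Origin: centre of the underside
- screwdriver: bystander: cork-handled screwdriver, 170 mm long, lying along its x axis. Origin: centre of its underside
Not all that is in view belongs to the job. Leave any red look-alike of the tumbler3 alone.

How it is judged (in metres and radians):
On the way, in this order (a step that is already met when the one before it is completed fails the run):
1. every tumbler present is nested upright in the rack's well (horizontal distance between each of tumbler0, tumbler1, tumbler2, tumbler3 and well below 0.008 m and angle between each of tumbler0, tumbler1, tumbler2, tumbler3's own z axis and vertical below 0.1 rad and (z of tumbler0 in the frame of well below 0.006 m or z of tumbler0 in the frame of tumbler1 between 0.024 and 0.034 m or z of tumbler0 in the frame of tumbler2 between 0.024 and 0.034 m or z of tumbler0 in the frame of tumbler3 between 0.024 and 0.034 m) and (z of tumbler1 in the frame of well below 0.006 m or z of tumbler1 in the frame of tumbler0 between 0.024 and 0.034 m or z of tumbler1 in the frame of tumbler2 between 0.024 and 0.034 m or z of tumbler1 in the frame of tumbler3 between 0.024 and 0.034 m) and (z of tumbler2 in the frame of well below 0.006 m or z of tumbler2 in the frame of tumbler0 between 0.024 and 0.034 m or z of tumbler2 in the frame of tumbler1 between 0.024 and 0.034 m or z of tumbler2 in the frame of tumbler3 between 0.024 and 0.034 m) and (z of tumbler3 in the frame of well below 0.006 m or z of tumbler3 in the frame of tumbler0 between 0.024 and 0.034 m or z of tumbler3 in the frame of tumbler1 between 0.024 and 0.034 m or z of tumbler3 in the frame of tumbler2 between 0.024 and 0.034 m)), for 0.2 s.
2. the lock bar is folded fully down over the stack (value of joint lock_bar below 0.06 rad), for 0.2 s.
3. the R-clip is home in the keeper shaft's cross-hole (distance between clip_seat and cross_hole below 0.009 m and angle between the x axis of clip and the y axis of rack, either way round below 0.4 rad), for 0.2 s.
At the end, for the whole second after the job is handed in: All tumblers upright in the well column (axis within 8 mm, tilt < 0.1 rad), the lowest on the floor (6 mm), each other 24 to 34 mm above the one holding it; bar within 0.06 rad of closed; clip seat within 9 mm of the hole's middle, leg within 0.4 rad of the hole; all at rest (all of step 1 and all of step 3 and value of joint lock_bar below 0.06 rad and linear speed of each of tumbler0, tumbler1, tumbler2, tumbler3, clip below 0.02 m/s); the robot touches nothing.
It fails at once if a tumbler is pressed or dropped hard into another, so that it wedges, or into the rack (contact over 80 N) ((horizontal distance between tumbler0 and tumbler1 below 0.03 m and contact force between tumbler0 and tumbler1 above 80 N) or (horizontal distance between tumbler0 and tumbler2 below 0.03 m and contact force between tumbler0 and tumbler2 above 80 N) or (horizontal distance between tumbler0 and tumbler3 below 0.03 m and contact force between tumbler0 and tumbler3 above 80 N) or (horizontal distance between tumbler1 and tumbler2 below 0.03 m and contact force between tumbler1 and tumbler2 above 80 N) or (horizontal distance between tumbler1 and tumbler3 below 0.03 m and contact force between tumbler1 and tumbler3 above 80 N) or (horizontal distance between tumbler2 and tumbler3 below 0.03 m and contact force between tumbler2 and tumbler3 above 80 N) or contact force between any of tumbler0, tumbler1, tumbler2, tumbler3 and rack above 80 N).
It fails at once if a bystander (jar, loupe, bracelets, screwdriver) is moved more than 50 mm (distance of any of jar, loupe, bracelets, screwdriver from where it was at the start of the episode above 0.05 m).
It fails at once if the jar is tipped (angle between jar's own z axis and vertical above 0.5 rad).
Of tumbler0, tumbler1, tumbler2, tumbler3 only 2 to 4 are there at a start; the rules pass over those that are not, and their reading is None.
At some moment in a run one of tumbler0, tumbler1, tumbler2, tumbler3, clip may be knocked a few centimetres aside while the robot is not near it.
It also fails if it takes over 210 s, if anything falls off the work surface, if the arm or the gripper's body presses on something with over 40 N, if the wrist force passes 120 N, or if a joint passes its speed limit or range.

## Working session

There is one attempt and no reset: what is moved stays moved. The work goes in short steps, Python scripts to look and compute and a tool call to move; the robot and the scene stay as the last step left them, time stands still between calls to the robot, and variables do not carry over. Pictures are saved under pics/ and viewed, at most 14 in all, crops included, and the job is handed in when it is done.

Besides the shell and the picture viewer there is one more tool, called as name(argument=value, ...), one argument or row to a line, values as JSON. carry_out: Moves the arm, as the interface text tells. Its arguments: {"type":"object","properties":{"slide":{"type":"array","items":{"type":"array","items":{"type":"number","minimum":-1,"maximum":1}}},"dr":{"type":"array","items":{"type":"array","items":{"type":"number","minimum":-1,"maximum":1}}},"gripper":{"type":"array","items":{"type":"number"}},"newtons":{"type":"number"}},"required":["slide","dr","gripper"]}

```bash
mkdir -p pics; ls; python3 - <<'E'
from cell import *
import cv2
print(read_state())
for n in("side","top"):
    print(n,camera_model(n)); cv2.imwrite(f"pics/{n}0.png",camera(n)[:,:,::-1])
E
```

```text
pics
{'clock': 0.0, 'joints': array([ 1.23039454e+00,  3.00486441e-01,  1.52158403e+00, -3.08812418e-05,
        1.32070029e+00, -6.66097151e-02]), 'qd': array([-1.64167000e-03,  4.10087757e-04, -7.42008287e-05, -1.34778284e-03,
       -1.28450789e-03, -7.78937700e-04]), 'effort': array([ 4.98035715e-04, -5.31775725e+01, -3.52765381e+01,  7.09727174e-02,
        2.41203932e-02, -4.43341730e-05]), 'eef_pos': array([148.67381384, 529.36774286, 302.07660117]), 'eef_rot': array([-3.14041516e+00, -4.85707214e-05,  2.86780822e+00]), 'wrist_force': array([ 0.3837601 , -0.31043369, -0.62461285]), 'moment': array([0.05903834, 0.00440772, 0.01866887]), 'finger_force': 0.0, 'finger_gap': 93.97856816637608}
side {'vfov': 51.54081331897376, 'cx': 278.7465940968961, 'cy': 209.33404042880417, 'k1': -0.11823904429050704, 'R': array([[ 0.66689833, -0.74514784,  0.00115027],
       [-0.37240296, -0.33463243, -0.86564264],
       [ 0.64541665,  0.57686726, -0.50066107]]), 't': array([-369.80045913,  350.41813938, 1047.95436456])}
top {'vfov': 42.78717589178197, 'cx': 270.58423951245555, 'cy': 213.5274864296837, 'k1': -0.07034095610908604, 'R': array([[-0.02187085, -0.99975553,  0.00324858],
       [-0.99629838,  0.02152479, -0.08322398],
       [ 0.08313371, -0.00505673, -0.99652557]]), 't': array([  10.80523144,  558.93781187, 1344.37946086])}
```

View pics/top0.png

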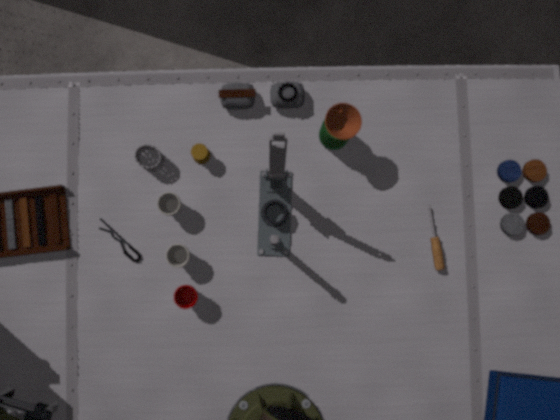

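View pics/side0.png

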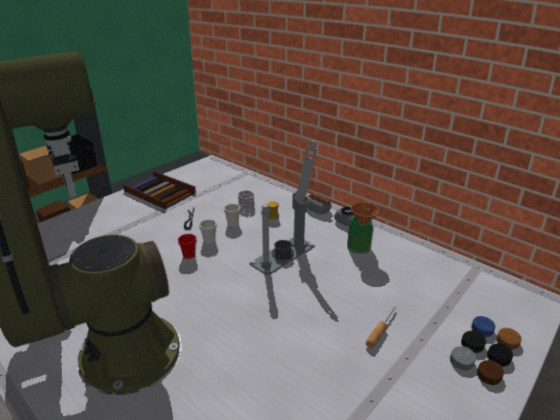

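The top view shows two white tumblers, at (169,204) and (178,256). The red look-alike is at (185,297) and I'll leave it. The clip is at (120,240), the rack at (275,213) with its keeper at (273,240), and the bar is folded up at (278,140). An enlarged crop will confirm these.

```bash
cat > h.py <<'E'
import numpy as np, cv2
from cell import *
def intr(n):
    m=camera_model(n); f=210/np.tan(np.radians(m["vfov"]/2))
    return np.array([[f,0,m["cx"]],[0,f,m["cy"]],[0,0,1]]),np.array([m["k1"],0,0,0.]),np.array(m["R"]),np.array(m["t"])
def proj(n,X):
    K,d,R,t=intr(n)
    return cv2.projectPoints(np.asarray(X,float).reshape(-1,3),cv2.Rodrigues(R)[0],t,K,d)[0].reshape(-1,2)
def unproj(n,uv,z):
    K,d,R,t=intr(n)
    p=cv2.undistortPoints(np.asarray(uv,float).reshape(-1,1,2),K,d).reshape(-1,2)
    D=np.c_[p,np.ones(len(p))]@R; C=-R.T@t
    z=np.broadcast_to(z,len(p))
    return C+D*((z-C[2])/D[:,2])[:,None]
def crop(n,im,u0,v0,u1,v1,s,name):
    cv2.imwrite(f"pics/{name}.png",cv2.resize(im[v0:v1,u0:u1,::-1],None,fx=s,fy=s,interpolation=cv2.INTER_CUBIC))
E
python3 - <<'E'
from h import *
im=camera("top"); np.save("top0.npy",im); np.save("side0.npy",camera("side"))
crop("top",im,90,120,310,285,3.6,"c1")
im=np.load("side0.npy"); crop("side",im,170,130,330,285,3.8,"c2")
print(unproj("top",[[169,204],[178,256],[185,297]],66).round(),unproj("top",[[275,213]],20),unproj("top",[[273,240]],215),unproj("top",[[278,93]],0))
E
```

```text
[[585. 250.  66.]
 [456. 229.  66.]
 [355. 213.  66.]] [[560.42402089 -12.68483703  20.        ]] [[484.93102394  -4.37912537 215.        ]] [[881.54005592 -28.16713746   0.        ]]
```

View pics/c1.png

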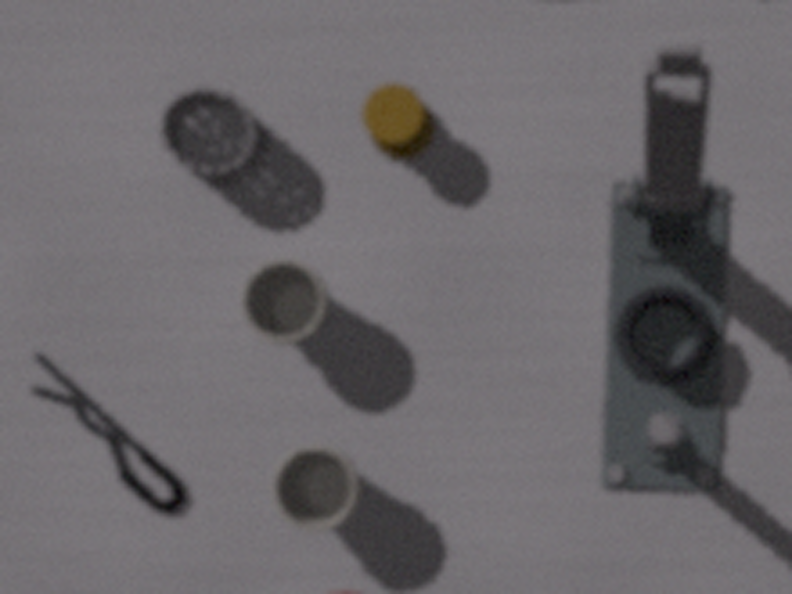

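View pics/c2.png

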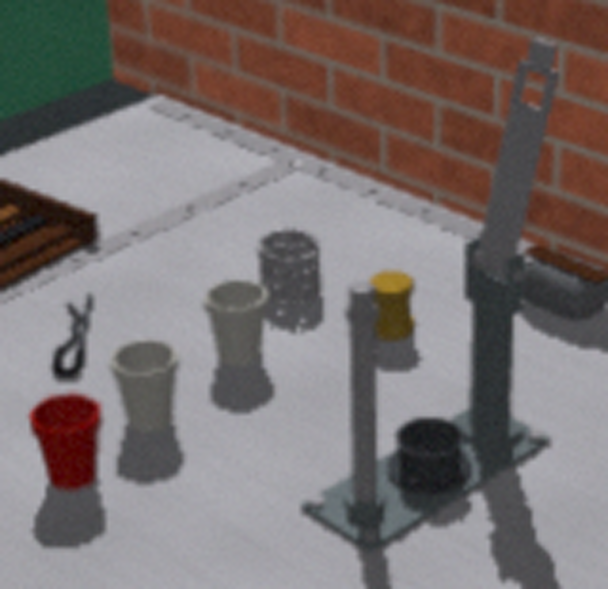

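The top crop confirms two white tumblers of the described shape, at crop (285,300) and (316,487). The red one lies below the crop. The clip's loop is at (165,490) and its tips are at (38,355), with the straight leg on the upper right. The side view agrees and shows no other tumblers. Next I fit the poses.

```bash
cat >> h.py <<'E'
from scipy.ndimage import map_coordinates, gaussian_filter
from scipy.optimize import minimize
A=np.linspace(0,2*np.pi,72,endpoint=False)
def ring(c,z,r): return np.c_[c[0]+r*np.cos(A),c[1]+r*np.sin(A),0*A+z]
def samp(n,g,X):
    p=proj(n,X); return map_coordinates(g,[p[:,1],p[:,0]],order=1,mode='nearest')
def best(f,x0,step):
    x0=np.array(x0,float); s=np.vstack([x0]+[x0+np.eye(len(x0))[i]*step[i] for i in range(len(x0))])
    return minimize(f,x0,method="Nelder-Mead",options=dict(initial_simplex=s,xatol=.02,fatol=1e-4))
def lip(n,im,c,z=66):
    g=im.astype(float).mean(2)
    f=lambda c:-(2*samp(n,g,ring(c,z,28)).mean()-samp(n,g,ring(c,z,33)).mean()-samp(n,g,ring(c,z,23)).mean())
    return min((best(f,[c[0]+a,c[1]+b],[4,4]) for a in(-4,4) for b in(-4,4)),key=lambda r:r.fun)
E
python3 - <<'E'
from h import *
im=np.load("top0.npy"); sd=np.load("side0.npy")
for c in([585,250],[456,229]):
    for n,i in(("top",im),("side",sd)):
        r=lip(n,i,c); print(n,r.x.round(1),round(r.fun,1))
# plate
g=gaussian_filter(im.astype(float)@np.array([-1,.0,1]),.5)  # blue-red: teal plate
def plate(p,o):
    x,y,a=p; u=np.linspace(-105,105,60); v=np.linspace(-38,38,24)
    L=np.vstack([np.c_[u,0*u+42+o],np.c_[u,0*u-42-o],np.c_[0*v-110-o,v],np.c_[0*v+110+o,v]])
    c,s=np.cos(a),np.sin(a); return np.c_[x+c*L[:,0]-s*L[:,1],y+s*L[:,0]+c*L[:,1],0*L[:,0]+6]
f=lambda p:-(samp("top",g,plate(p,-3.)).mean()-samp("top",g,plate(p,3.)).mean())
r=min((best(f,[560+a,-10+b,0],[5,5,.03]) for a in(-5,5) for b in(-5,5)),key=lambda r:r.fun); print("plate",r.x.round(3),r.fun)
for n,i in(("top",im),("side",sd)):
    gg=i.astype(float).mean(2)
    f=lambda c:-(samp(n,gg,ring(c,215,6)).mean()-samp(n,gg,ring(c,215,13)).mean())
    q=best(f,[485,-5],[4,4]); print("keeper",n,q.x.round(1),q.fun)
# clip: dark pixels
m=(im.mean(2)<62).astype(np.uint8); m[:, :95]=0; m[:,145:]=0; m[:215]=0; m[268:]=0
nl,lab,st,ce=cv2.connectedComponentsWithStats(m,connectivity=8); print(st)
k=1+np.argmax(st[1:,4]); v,u=np.nonzero(lab==k); X=unproj("top",np.c_[u,v],4.5)[:,:2]; np.save("clip.npy",X)
c=X.mean(0); w,V=np.linalg.eigh(np.cov(X.T)); d=V[:,1]; t=(X-c)@d; print(c,d,t.min(),t.max())
E
```

```text
top [588.  253.4] -32.3
side [584.7 252. ] -28.6
top [459. 233.] -33.9
side [456.3 230.9] -23.0Traceback (most recent call last):
  File "<stdin>", line 13, in <module>
  File "<stdin>", line 13, in <genexpr>
  File "h.py", line 25, in best
    return minimize(f,x0,method="Nelder-Mead",options=dict(initial_simplex=s,xatol=.02,fatol=1e-4))
    res = _minimize_neldermead(fun, x0, args, callback, bounds=bounds,
                               **options)
    fxcc = func(xcc)
    fx = function(np.copy(x), *(wrapper_args + args))
  File "<stdin>", line 12, in <lambda>
  File "h.py", line 22, in samp
    p=proj(n,X); return map_coordinates(g,[p[:,1],p[:,0]],order=1,mode='nearest')
  File "h.py", line 7, in proj
    K,d,R,t=intr(n)
            ~~~~^^^
  File "h.py", line 4, in intr
    m=camera_model(n); f=210/np.tan(np.radians(m["vfov"]/2))
ValueError: time passes only in moves, steps and waits
```

```bash
sed -i 's/^def intr/import functools\n@functools.cache\ndef intr/' h.py
python3 - <<'E'
from h import *
im=np.load("top0.npy"); sd=np.load("side0.npy")
def plate(p,o):
    x,y,a=p; u=np.linspace(-105,105,60); v=np.linspace(-38,38,24)
    L=np.vstack([np.c_[u,0*u+42+o],np.c_[u,0*u-42-o],np.c_[0*v-110-o,v],np.c_[0*v+110+o,v]])
    c,s=np.cos(a),np.sin(a); return np.c_[x+c*L[:,0]-s*L[:,1],y+s*L[:,0]+c*L[:,1],0*L[:,0]+6]
for n,i in(("top",im),("side",sd)):
    g=gaussian_filter(i.astype(float)@np.array([-1,.0,1]),(.5))
    f=lambda p:-(samp(n,g,plate(p,-3.)).mean()-samp(n,g,plate(p,3.)).mean())
    r=min((best(f,[560+a,-10+b,0],[5,5,.03]) for a in(-5,5) for b in(-5,5)),key=lambda r:r.fun); print("plate",n,r.x.round(3),r.fun)
    gg=i.astype(float).mean(2)
    f=lambda c:-(samp(n,gg,ring(c,215,6)).mean()-samp(n,gg,ring(c,215,13)).mean())
    q=best(f,[485,-5],[4,4]); print("keeper",n,q.x.round(1),q.fun)
m=(im.mean(2)<62).astype(np.uint8); m[:, :95]=0; m[:,145:]=0; m[:215]=0; m[268:]=0
nl,lab,st,ce=cv2.connectedComponentsWithStats(m,connectivity=8); print(st)
k=1+np.argmax(st[1:,4]); v,u=np.nonzero(lab==k); X=unproj("top",np.c_[u,v],4.5)[:,:2]; np.save("clip.npy",X)
c=X.mean(0); w,V=np.linalg.eigh(np.cov(X.T)); d=V[:,1]; t=(X-c)@d; print(c,d,t.min(),t.max())
E
```

```text
plate top [ 5.62538e+02 -1.15780e+01 -5.50000e-02] -2.9665465507533937
keeper top [487.5  -6.1] -29.146394357838687
plate side [ 5.58487e+02 -1.34950e+01 -5.70000e-02] -2.725846858175186
keeper side [483.8 -10. ] -18.276369243227535
[[     0      0    560    420 235004]
 [   108    226     10     14     40]
 [   102    229      2      1      2]
 [   105    230      2      1      2]
 [   118    236     24     27    152]]
[471.46690654 363.3249415 ] [-0.73150541 -0.68183564] -50.32807436372283 34.954096347476515
```

carry_out(
  slide=[
    [1, -1, 0],
    [1, -1, 0],
    [1, -1, 0],
    [1, -1, 0],
    [1, -1, 0],
    [1, -1, 0],
    [1, -1, 0],
    [1, -1, 0],
    [1, -1, 0],
    [1, -1, 0],
  ],
  dr=[
    [0, 0, 0.0348],
    [0, 0, 0.0348],
    [0, 0, 0.0348],
    [0, 0, 0.0348],
    [0, 0, 0.0348],
    [0, 0, 0.0348],
    [0, 0, 0.0348],
    [0, 0, 0.0348],
    [0, 0, 0.0348],
    [0, 0, 0.0348],
  ],
  gripper=[100, 100, 100, 100, 100, 100, 100, 100, 100, 100],
)

```text
clock: 1.03
eef_pos: [401.1, 276.7, 302.5]
eef_rot: [-3.141, 0.0, 3.082]
wrist_force: [-0.5, 0.4, 0.3]
finger_gap: 94.3
finger_force: 0.0
```

carry_out(
  slide=[
    [0.2356, -0.19, -0.15],
    [0.2356, -0.19, -0.3],
    [0.2356, -0.19, -0.45],
    [0.2356, -0.19, -0.45],
    [0.2356, -0.19, -0.45],
    [0.2356, -0.19, -0.45],
  ],
  dr=[
    [0, 0, 0],
    [0, 0, 0],
    [0, 0, 0],
    [0, 0, 0],
    [0, 0, 0],
    [0, 0, 0],
  ],
  gripper=[100, 100, 100, 100, 100, 100],
)

```text
clock: 1.53
eef_pos: [457.4, 232.3, 190.1]
eef_rot: [-3.141, -0.001, 3.086]
wrist_force: [1.2, 0.4, -0.1]
finger_gap: 93.9
finger_force: 0.0
```

```bash
python3 - <<'E'
from h import *
s=read_state(); print(s["eef_pos"],s["eef_rot"])
cv2.imwrite("pics/s1.png",cv2.resize(camera("side")[100:330,100:420,::-1],None,fx=2.5,fy=2.5)); s=read_state(); print(s["eef_pos"],s["eef_rot"],s["clock"])
print(proj("side",[457.6,232,112]),proj("top",[457.6,232,112]))
E
```

```text
[457.36934148 232.31102997 190.10299004] [-3.14101054e+00 -1.38143737e-03  3.08643015e+00]
[457.66011102 232.66842442 191.35477539] [3.14107017e+00 8.73049270e-04 3.08688063e+00] 1.5833
[[206.32751872 210.98755561]] [[173.41718287 255.08530921]]
```

View pics/s1.png

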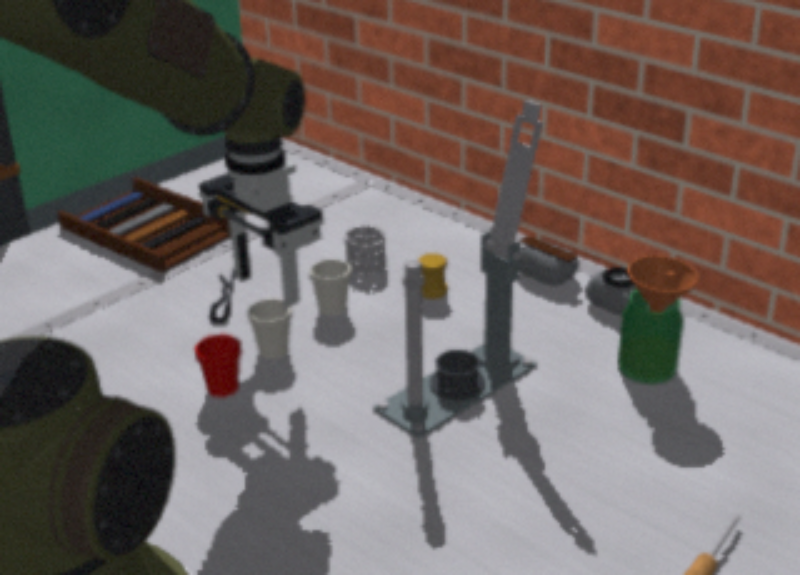

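The side picture shows the open gripper above the nearer tumbler (picture (270,325)). Its body runs long along the closing direction, as I assumed. I'll descend and squeeze lightly to centre the tumbler.

carry_out(
  slide=[
    [0, 0, -0.1],
    [0, 0, -0.208],
    [0, 0, -0.208],
    [0, 0, -0.208],
    [0, 0, -0.208],
    [0, 0, -0.208],
    [0, 0, -0.208],
    [0, 0, -0.208],
    [0, 0, -0.208],
    [0, 0, -0.208],
  ],
  dr=[
    [0, 0, 0],
    [0, 0, 0],
    [0, 0, 0],
    [0, 0, 0],
    [0, 0, 0],
    [0, 0, 0],
    [0, 0, 0],
    [0, 0, 0],
    [0, 0, 0],
    [0, 0, 0],
  ],
  gripper=[100, 100, 100, 0, 0, 0, 0, 0, 0, 0],
  newtons=5,
)

```text
clock: 2.42
eef_pos: [457.9, 232.2, 138.8]
eef_rot: [3.141, 0.001, 3.086]
wrist_force: [-0.5, 1.6, 5.9]
finger_gap: 59.9
finger_force: 5.0
```

carry_out(
  slide=[
    [0, 0, 0],
    [0, 0, 0],
    [0, 0, 0],
    [0, 0, 0],
    [0, 0, 0],
    [0, 0, 0],
    [0, 0, 0],
    [0, 0, 0],
    [0, 0, 0],
    [0, 0, 0],
  ],
  dr=[
    [0, 0, 0],
    [0, 0, 0],
    [0, 0, 0],
    [0, 0, -0.25],
    [0, 0, -0.25],
    [0, 0, -0.25],
    [0, 0, -0.25],
    [0, 0, -0.25],
    [0, 0, -0.25],
    [0, 0, -0.25],
  ],
  gripper=[100, 100, 100, 100, 100, 100, 100, 100, 100, 100],
)

```text
clock: 3.25
eef_pos: [457.5, 231.9, 137.9]
eef_rot: [-3.141, -0.0, 2.205]
wrist_force: [-0.2, 0.3, 0.1]
finger_gap: 94.0
finger_force: 0.0
```

```bash
python3 -c "
from h import *
print(read_state())"
```

```text
{'clock': 3.25, 'joints': array([ 3.97743150e-01,  4.23083487e-01,  1.77750256e+00, -6.20136650e-05,
        9.41552612e-01, -2.36615601e-01]), 'qd': array([-1.35936195e-03, -1.93083389e-04,  1.68559201e-03,  4.29806855e-04,
        1.36604693e-03,  1.48994614e+00]), 'effort': array([-9.40263650e-03, -5.29524601e+01, -2.81158286e+01,  5.34627191e-02,
        3.38350679e-02, -3.14359300e+00]), 'eef_pos': array([457.51716847, 231.90876606, 137.94252761]), 'eef_rot': array([-3.14105011e+00, -7.92718570e-05,  2.20519157e+00]), 'wrist_force': array([-0.20045953,  0.26810718,  0.06618874]), 'moment': array([-0.068426  ,  0.02491343,  0.04144224]), 'finger_force': 0.0, 'finger_gap': 94.02547123815171}
```

carry_out(
  slide=[
    [0, 0, 0],
    [0, 0, 0],
    [0, 0, 0],
    [0, 0, 0],
    [0, 0, 0],
    [0, 0, 0],
    [0, 0, 0],
    [0, 0, 0],
    [0, 0, 0],
    [0, 0, 0],
  ],
  dr=[
    [0, 0, -0.11],
    [0, 0, -0.11],
    [0, 0, -0.11],
    [0, 0, -0.11],
    [0, 0, -0.11],
    [0, 0, -0.11],
    [0, 0, -0.11],
    [0, 0, -0.11],
    [0, 0, -0.11],
    [0, 0, -0.11],
  ],
  gripper=[100, 100, 100, 100, 100, 100, 100, 0, 0, 0],
)

```text
clock: 4.08
eef_pos: [457.6, 232.0, 138.1]
eef_rot: [-3.141, 0.0, 1.522]
wrist_force: [0.1, 0.5, -1.0]
finger_gap: 77.3
finger_force: 0.0
```

carry_out(
  slide=[
    [0, 0, 0],
    [0, 0, 0],
    [0, 0, 0],
  ],
  dr=[
    [0, 0, 0],
    [0, 0, 0],
    [0, 0, 0],
  ],
  gripper=[0, 0, 0],
)

```text
clock: 4.33
eef_pos: [457.6, 232.0, 138.2]
eef_rot: [3.142, -0.0, 1.521]
wrist_force: [0.3, 0.2, -0.9]
finger_gap: 60.0
finger_force: 5.0
```

carry_out(
  slide=[
    [0, 0, 0],
    [0, 0, 0.08],
    [0, 0, 0.2],
    [0.1, -0.1, 0.328],
    [0.2, -0.2, 0.328],
    [0.3, -0.3, 0.328],
    [0.4116, -0.4, 0.328],
    [0.4116, -0.448, 0.328],
    [0.4116, -0.448, 0.328],
    [0.4116, -0.448, 0.328],
  ],
  dr=[
    [0, 0, 0],
    [0, 0, 0],
    [0, 0, 0],
    [0, 0, 0.019],
    [0, 0, 0.038],
    [0, 0, 0.057],
    [0, 0, 0.076],
    [0, 0, 0.095],
    [0, 0, 0.114],
    [0, 0, 0.133],
  ],
  gripper=[0, 0, 0, 0, 0, 0, 0, 0, 0, 0],
  newtons=15,
)

```text
clock: 5.17
eef_pos: [560.7, 118.9, 219.7]
eef_rot: [-3.141, -0.0, 2.36]
wrist_force: [-0.2, 0.5, -1.2]
finger_gap: 59.7
finger_force: 15.0
```

carry_out(
  slide=[
    [0, 0, 0],
    [0, 0, 0],
    [0, 0, 0],
    [0, 0, 0],
    [0, 0, 0],
    [0, 0, 0],
    [0, 0, 0],
    [0, 0, 0],
  ],
  dr=[
    [0, 0, 0.019],
    [0, 0, 0.038],
    [0, 0, 0.057],
    [0, 0, 0.076],
    [0, 0, 0.095],
    [0, 0, 0.1162],
    [0, 0, 0.1162],
    [0, 0, 0.1162],
  ],
  gripper=[0, 0, 0, 0, 0, 0, 0, 0],
)

```text
clock: 5.83
eef_pos: [560.5, 120.0, 220.0]
eef_rot: [-3.142, -0.0, 3.083]
wrist_force: [0.7, -0.3, -0.1]
finger_gap: 59.5
finger_force: 15.0
```

```bash
python3 -c "
from h import *
s=read_state();print(s)
im=camera('side');cv2.imwrite('pics/s2.png',cv2.resize(im[100:330,150:430,::-1],None,fx=2.5,fy=2.5))"
```

```text
{'clock': 5.8333, 'joints': array([ 1.47032979e-01,  4.29401458e-01,  1.54520423e+00,  2.29007126e-05,
        1.16730740e+00, -1.36526252e+00]), 'qd': array([-0.00117976, -0.00132686, -0.00087165,  0.00088779, -0.00035455,
        0.04882048]), 'effort': array([-8.21834779e-03, -5.86079299e+01, -3.32560229e+01, -7.47390382e-03,
        7.87067763e-02, -1.13042515e+00]), 'eef_pos': array([560.4533139 , 120.00704127, 220.0100427 ]), 'eef_rot': array([-3.14154787e+00, -3.17992169e-04,  3.08308282e+00]), 'wrist_force': array([ 0.67929344, -0.32841351, -0.0599849 ]), 'moment': array([ 0.02758829, -0.02013927, -0.03433158]), 'finger_force': 14.99941885471344, 'finger_gap': 59.46319861819291}
```

View pics/s2.png

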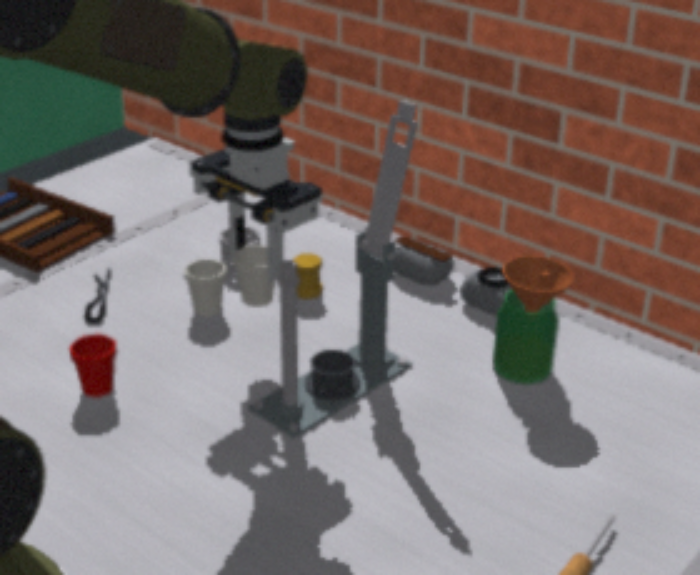

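carry_out(
  slide=[
    [0, -0.15, 0],
    [0, -0.3, 0],
    [0, -0.45, 0],
    [0, -0.53, 0],
    [0, -0.53, 0],
    [0, -0.53, -0.08],
    [0, -0.53, -0.16],
    [0, -0.53, -0.224],
    [0, -0.53, -0.224],
    [0, -0.53, -0.224],
  ],
  dr=[
    [0, 0, 0],
    [0, 0, 0],
    [0, 0, 0],
    [0, 0, 0],
    [0, 0, 0],
    [0, 0, 0],
    [0, 0, 0],
    [0, 0, 0],
    [0, 0, 0],
    [0, 0, 0],
  ],
  gripper=[0, 0, 0, 0, 0, 0, 0, 0, 0, 0],
)

```text
clock: 6.72
eef_pos: [560.4, -12.0, 164.0]
eef_rot: [3.142, -0.001, 3.085]
wrist_force: [0.6, -0.2, -1.7]
finger_gap: 59.7
finger_force: 15.0
```

carry_out(
  slide=[
    [0, 0, -0.01],
    [0, 0, -0.02],
    [0, 0, -0.03],
    [0, 0, -0.04],
    [0, 0, -0.04],
  ],
  dr=[
    [0, 0, 0],
    [0, 0, 0],
    [0, 0, 0],
    [0, 0, 0],
    [0, 0, 0],
  ],
  gripper=[0, 0, 0, 0, 0],
)

```text
clock: 7.13
eef_pos: [560.6, -12.4, 154.0]
eef_rot: [3.141, 0.0, 3.086]
wrist_force: [1.4, 1.7, -1.0]
finger_gap: 59.7
finger_force: 15.0
```

carry_out(
  slide=[
    [0, 0, -0.008],
    [0, 0, -0.016],
    [0, 0, -0.016],
  ],
  dr=[
    [0, 0, 0],
    [0, 0, 0],
    [0, 0, 0],
  ],
  gripper=[0, 0, 0],
)

```text
clock: 7.38
eef_pos: [560.7, -12.4, 150.1]
eef_rot: [3.141, 0.001, 3.086]
wrist_force: [1.9, 2.2, 1.0]
finger_gap: 59.2
finger_force: 15.0
```

carry_out(
  slide=[
    [0, 0, -0.006],
    [0, 0, -0.012],
    [0, 0, -0.012],
  ],
  dr=[
    [0, 0, 0],
    [0, 0, 0],
    [0, 0, 0],
  ],
  gripper=[0, 0, 0],
)

```text
clock: 7.63
eef_pos: [560.8, -12.2, 147.3]
eef_rot: [3.141, 0.001, 3.086]
wrist_force: [3.3, 4.7, 2.8]
finger_gap: 59.5
finger_force: 15.0
```

carry_out(
  slide=[
    [0.003, 0.005, 0],
    [0.003, 0.005, 0],
    [0.003, 0.005, 0],
  ],
  dr=[
    [0, 0, 0],
    [0, 0, 0],
    [0, 0, 0],
  ],
  gripper=[0, 0, 0],
)

```text
clock: 7.88
eef_pos: [561.2, -11.3, 147.0]
eef_rot: [-3.141, -0.0, 3.086]
wrist_force: [1.6, 0.5, 0.5]
finger_gap: 59.7
finger_force: 15.0
```

carry_out(
  slide=[
    [0, 0, -0.004],
    [0, 0, -0.008],
    [0, 0, -0.008],
  ],
  dr=[
    [0, 0, 0],
    [0, 0, 0],
    [0, 0, 0],
  ],
  gripper=[0, 0, 0],
)

```text
clock: 8.13
eef_pos: [561.3, -11.3, 145.0]
eef_rot: [-3.142, 0.0, 3.086]
wrist_force: [1.9, 0.9, 0.8]
finger_gap: 59.4
finger_force: 15.0
```

carry_out(
  slide=[
    [0.002, 0.001, 0],
    [0.002, 0.001, -0.004],
    [0.002, 0.001, -0.004],
    [0.002, 0.001, -0.004],
  ],
  dr=[
    [0, 0, 0],
    [0, 0, 0],
    [0, 0, 0],
    [0, 0, 0],
  ],
  gripper=[0, 0, 0, 0],
)

```text
clock: 8.47
eef_pos: [561.8, -11.0, 144.1]
eef_rot: [-3.142, -0.0, 3.086]
wrist_force: [0.9, 0.4, 1.4]
finger_gap: 59.8
finger_force: 15.0
```

carry_out(
  slide=[
    [0, 0, -0.002],
    [0, 0, -0.002],
    [0, 0, -0.002],
  ],
  dr=[
    [0, 0, 0],
    [0, 0, 0],
    [0, 0, 0],
  ],
  gripper=[0, 0, 0],
)

```text
clock: 8.72
eef_pos: [562.0, -11.0, 144.1]
eef_rot: [-3.142, 0.001, 3.086]
wrist_force: [0.4, 1.0, 4.7]
finger_gap: 59.8
finger_force: 15.0
```

carry_out(
  slide=[
    [0, 0, 0],
    [0, 0, 0],
    [0, 0, 0],
    [0, 0, 0],
    [0, 0, 0.1],
    [0, 0, 0.2],
    [0, 0, 0.3],
    [0, 0.15, 0.3],
    [0, 0.3, 0.3],
    [0, 0.45, 0.3],
  ],
  dr=[
    [0, 0, 0],
    [0, 0, 0],
    [0, 0, 0],
    [0, 0, 0],
    [0, 0, 0],
    [0, 0, 0],
    [0, 0, 0],
    [0, 0, 0],
    [0, 0, 0],
    [0, 0, 0],
  ],
  gripper=[100, 100, 100, 100, 100, 100, 100, 100, 100, 100],
)

```text
clock: 9.55
eef_pos: [561.6, 102.5, 219.0]
eef_rot: [3.142, 0.001, 3.085]
wrist_force: [0.5, 0.0, 0.6]
finger_gap: 94.0
finger_force: 0.0
```

```bash
python3 - <<'E'
from h import *
im=camera("top");sd=camera("side");np.save("top1.npy",im);np.save("side1.npy",sd)
for c,z in(([561.5,-11.5],72),([586,252],66)):
    for n,i in(("top",im),("side",sd)):
        r=lip(n,i,c,z); print(n,r.x.round(1),round(r.fun,1))
a=cv2.resize(im[120:280,90:310,::-1],None,fx=2.5,fy=2.5)
b=cv2.resize(sd[100:300,150:350,::-1],None,fx=2,fy=2)
cv2.imwrite("pics/p3.png",np.hstack([a[:400,:],b[:400,:240]]))
E
```

```text
top [561.6 -10.2] -52.9
side [559.7 -11.7] -36.4
top [588.1 253.1] -38.9
side [584.7 252. ] -31.5
```

View pics/p3.png

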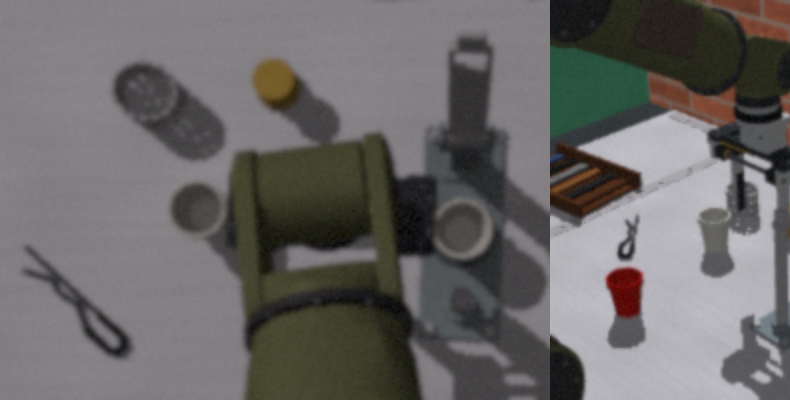

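The first tumbler sits upright in the well, at picture (462,230). The second hasn't moved, at (197,210). The clip is unchanged. I'll fetch the second one the same way.

carry_out(
  slide=[
    [0.05, 0.15, 0],
    [0.1026, 0.3, 0],
    [0.1026, 0.45, 0],
    [0.1026, 0.6044, -0.05],
    [0.1026, 0.6044, -0.114],
    [0.1026, 0.6044, -0.114],
    [0.1026, 0.6044, -0.22],
    [0.1026, 0.6044, -0.322],
    [0.1026, 0.6044, -0.322],
    [0.1026, 0.6044, -0.322],
  ],
  dr=[
    [0, 0, 0],
    [0, 0, 0],
    [0, 0, 0],
    [0, 0, 0],
    [0, 0, 0],
    [0, 0, 0],
    [0, 0, 0],
    [0, 0, 0],
    [0, 0, 0],
    [0, 0, 0],
  ],
  gripper=[100, 100, 100, 100, 100, 100, 100, 100, 100, 100],
  newtons=5,
)

```text
clock: 10.48
eef_pos: [587.5, 251.4, 138.1]
eef_rot: [-3.141, -0.002, 3.085]
wrist_force: [-0.4, -0.2, 0.5]
finger_gap: 93.7
finger_force: 0.0
```

carry_out(
  slide=[
    [0, 0, 0],
    [0, 0, 0],
    [0, 0, 0],
    [0, 0, 0],
    [0, 0, 0],
    [0, 0, 0],
    [0, 0, 0],
    [0, 0, 0],
    [0, 0, 0],
    [0, 0, 0],
  ],
  dr=[
    [0, 0, 0],
    [0, 0, 0],
    [0, 0, 0],
    [0, 0, 0],
    [0, 0, 0],
    [0, 0, 0],
    [0, 0, 0],
    [0, 0, 0],
    [0, 0, 0],
    [0, 0, 0],
  ],
  gripper=[0, 0, 0, 0, 0, 0, 100, 100, 100, 100],
)

```text
clock: 11.32
eef_pos: [587.4, 252.6, 138.1]
eef_rot: [-3.141, -0.0, 3.086]
wrist_force: [-1.1, -0.1, -0.6]
finger_gap: 83.1
finger_force: 0.0
```

carry_out(
  slide=[
    [0, 0, 0],
    [0, 0, 0],
    [0, 0, 0],
    [0, 0, 0],
    [0, 0, 0],
    [0, 0, 0],
    [0, 0, 0],
    [0, 0, 0],
    [0, 0, 0],
    [0, 0, 0],
  ],
  dr=[
    [0, 0, -0.019],
    [0, 0, -0.038],
    [0, 0, -0.057],
    [0, 0, -0.076],
    [0, 0, -0.095],
    [0, 0, -0.114],
    [0, 0, -0.133],
    [0, 0, -0.152],
    [0, 0, -0.171],
    [0, 0, -0.19],
  ],
  gripper=[100, 100, 100, 100, 100, 100, 100, 100, 100, 100],
)

```text
clock: 12.15
eef_pos: [587.4, 252.6, 138.1]
eef_rot: [-3.141, 0.0, 1.886]
wrist_force: [-0.0, -0.3, 0.0]
finger_gap: 94.1
finger_force: 0.0
```

carry_out(
  slide=[
    [0, 0, 0],
    [0, 0, 0],
    [0, 0, 0],
    [0, 0, 0],
    [0, 0, 0],
    [0, 0, 0],
    [0, 0, 0],
    [0, 0, 0],
    [0, 0, 0],
    [0, 0, 0],
  ],
  dr=[
    [0, 0, -0.019],
    [0, 0, -0.038],
    [0, 0, -0.06],
    [0, 0, -0.06],
    [0, 0, -0.06],
    [0, 0, -0.06],
    [0, 0, -0.06],
    [0, 0, -0.06],
    [0, 0, -0.06],
    [0, 0, -0.06],
  ],
  gripper=[100, 100, 100, 100, 0, 0, 0, 0, 0, 0],
)

```text
clock: 12.98
eef_pos: [587.5, 252.6, 138.2]
eef_rot: [3.141, 0.0, 1.516]
wrist_force: [0.5, 0.4, 0.6]
finger_gap: 60.1
finger_force: 5.0
```

carry_out(
  slide=[
    [0, 0, 0],
    [0, 0, 0.08],
    [0, 0, 0.2],
    [0, -0.1, 0.32],
    [0, -0.2, 0.388],
    [-0.05, -0.3, 0.388],
    [-0.1026, -0.4, 0.388],
    [-0.1026, -0.5304, 0.388],
    [-0.1026, -0.5304, 0.388],
    [-0.1026, -0.5304, 0.388],
  ],
  dr=[
    [0, 0, 0],
    [0, 0, 0],
    [0, 0, 0],
    [0, 0, 0.019],
    [0, 0, 0.038],
    [0, 0, 0.057],
    [0, 0, 0.076],
    [0, 0, 0.095],
    [0, 0, 0.114],
    [0, 0, 0.133],
  ],
  gripper=[0, 0, 0, 0, 0, 0, 0, 0, 0, 0],
  newtons=15,
)

```text
clock: 13.82
eef_pos: [561.7, 118.4, 235.4]
eef_rot: [3.142, 0.0, 2.355]
wrist_force: [0.4, 0.9, -0.2]
finger_gap: 59.6
finger_force: 15.0
```

carry_out(
  slide=[
    [0, 0, 0],
    [0, 0, 0],
    [0, 0, 0],
    [0, 0, 0],
    [0, 0, 0],
    [0, 0, 0],
    [0, -0.15, 0],
    [0, -0.3, 0],
    [0, -0.45, 0],
    [0, -0.524, 0],
  ],
  dr=[
    [0, 0, 0.019],
    [0, 0, 0.038],
    [0, 0, 0.057],
    [0, 0, 0.076],
    [0, 0, 0.095],
    [0, 0, 0.117],
    [0, 0, 0.117],
    [0, 0, 0.117],
    [0, 0, 0.117],
    [0, 0, 0.117],
  ],
  gripper=[0, 0, 0, 0, 0, 0, 0, 0, 0, 0],
)

```text
clock: 14.65
eef_pos: [561.4, -14.2, 235.1]
eef_rot: [-3.141, -0.0, 3.085]
wrist_force: [0.0, 0.1, -0.9]
finger_gap: 59.5
finger_force: 15.0
```

carry_out(
  slide=[
    [0, 0, 0],
    [0, 0, 0],
    [0, 0, -0.04],
    [0, 0, -0.08],
    [0, 0, -0.11],
    [0, 0, -0.14],
    [0, 0, -0.14],
  ],
  dr=[
    [0, 0, 0],
    [0, 0, 0],
    [0, 0, 0],
    [0, 0, 0],
    [0, 0, 0],
    [0, 0, 0],
    [0, 0, 0],
  ],
  gripper=[0, 0, 0, 0, 0, 0, 0],
)

```text
clock: 15.23
eef_pos: [561.2, -10.4, 197.9]
eef_rot: [3.142, -0.003, 3.087]
wrist_force: [0.1, -0.1, -0.9]
finger_gap: 59.9
finger_force: 15.0
```

carry_out(
  slide=[
    [0, 0, -0.015],
    [0, 0, -0.03],
    [0, 0, -0.04],
    [0, 0, -0.04],
  ],
  dr=[
    [0, 0, 0],
    [0, 0, 0],
    [0, 0, 0],
    [0, 0, 0],
  ],
  gripper=[0, 0, 0, 0],
)

```text
clock: 15.57
eef_pos: [561.7, -11.0, 189.7]
eef_rot: [3.142, -0.0, 3.086]
wrist_force: [-0.1, -0.2, -1.2]
finger_gap: 59.3
finger_force: 15.0
```

carry_out(
  slide=[
    [0, 0, -0.008],
    [0, 0, -0.016],
    [0, 0, -0.016],
  ],
  dr=[
    [0, 0, 0],
    [0, 0, 0],
    [0, 0, 0],
  ],
  gripper=[0, 0, 0],
)

```text
clock: 15.82
eef_pos: [561.7, -11.0, 185.9]
eef_rot: [-3.142, -0.0, 3.086]
wrist_force: [0.4, 0.1, -0.7]
finger_gap: 59.9
finger_force: 15.0
```

carry_out(
  slide=[
    [0, 0, -0.006],
    [0, 0, -0.012],
    [0, 0, -0.012],
  ],
  dr=[
    [0, 0, 0],
    [0, 0, 0],
    [0, 0, 0],
  ],
  gripper=[0, 0, 0],
)

```text
clock: 16.07
eef_pos: [561.7, -11.0, 182.9]
eef_rot: [3.142, -0.0, 3.086]
wrist_force: [0.9, 0.8, -1.3]
finger_gap: 59.1
finger_force: 15.0
```

carry_out(
  slide=[
    [0, 0, -0.006],
    [0, 0, -0.012],
    [0, 0, -0.012],
  ],
  dr=[
    [0, 0, 0],
    [0, 0, 0],
    [0, 0, 0],
  ],
  gripper=[0, 0, 0],
)

```text
clock: 16.32
eef_pos: [561.7, -11.0, 179.8]
eef_rot: [3.142, -0.0, 3.086]
wrist_force: [-0.2, -0.3, -1.0]
finger_gap: 59.9
finger_force: 15.0
```

carry_out(
  slide=[
    [0, 0, -0.004],
    [0, 0, -0.008],
    [0, 0, -0.008],
  ],
  dr=[
    [0, 0, 0],
    [0, 0, 0],
    [0, 0, 0],
  ],
  gripper=[0, 0, 0],
)

```text
clock: 16.57
eef_pos: [561.7, -10.9, 178.0]
eef_rot: [3.142, -0.0, 3.086]
wrist_force: [0.4, -0.5, -0.5]
finger_gap: 59.4
finger_force: 15.0
```

carry_out(
  slide=[
    [0, 0, -0.004],
    [0, 0, -0.008],
    [0, 0, -0.008],
  ],
  dr=[
    [0, 0, 0],
    [0, 0, 0],
    [0, 0, 0],
  ],
  gripper=[0, 0, 0],
)

```text
clock: 16.82
eef_pos: [561.7, -10.9, 176.0]
eef_rot: [3.142, -0.0, 3.086]
wrist_force: [0.5, 1.4, -0.8]
finger_gap: 59.7
finger_force: 15.0
```

carry_out(
  slide=[
    [0, 0, -0.004],
    [0, 0, -0.008],
    [0, 0, -0.008],
  ],
  dr=[
    [0, 0, 0],
    [0, 0, 0],
    [0, 0, 0],
  ],
  gripper=[0, 0, 0],
)

```text
clock: 17.07
eef_pos: [561.8, -10.9, 174.2]
eef_rot: [3.141, 0.0, 3.086]
wrist_force: [-0.5, 1.9, 0.1]
finger_gap: 59.7
finger_force: 15.0
```

carry_out(
  slide=[
    [0, 0.001, 0],
    [0, 0.001, -0.004],
    [0, 0.001, -0.004],
    [0, 0.001, -0.004],
  ],
  dr=[
    [0, 0, 0],
    [0, 0, 0],
    [0, 0, 0],
    [0, 0, 0],
  ],
  gripper=[0, 0, 0, 0],
)

```text
clock: 17.4
eef_pos: [562.0, -10.7, 173.5]
eef_rot: [3.141, 0.001, 3.086]
wrist_force: [0.1, 1.7, 4.7]
finger_gap: 59.3
finger_force: 15.0
```

carry_out(
  slide=[
    [0, 0, -0.002],
    [0, 0, -0.002],
    [0, 0, -0.002],
  ],
  dr=[
    [0, 0, 0],
    [0, 0, 0],
    [0, 0, 0],
  ],
  gripper=[0, 0, 0],
)

```text
clock: 17.65
eef_pos: [562.1, -10.7, 173.3]
eef_rot: [3.141, 0.001, 3.086]
wrist_force: [0.2, 2.0, 8.2]
finger_gap: 59.6
finger_force: 15.0
```

carry_out(
  slide=[
    [0, 0, 0],
    [0, 0, 0],
    [0, 0, 0],
    [0, 0, 0],
    [0, 0, 0.15],
    [0, 0, 0.3],
    [0, 0, 0.45],
    [0, 0.15, 0.6],
    [0, 0.3, 0.75],
    [0, 0.45, 0.9],
  ],
  dr=[
    [0, 0, 0],
    [0, 0, 0],
    [0, 0, 0],
    [0, 0, 0],
    [0, 0, 0],
    [0, 0, 0],
    [0, 0, 0],
    [0, 0, 0],
    [0, 0, 0],
    [0, 0, 0],
  ],
  gripper=[100, 100, 100, 100, 100, 100, 100, 100, 100, 100],
)

```text
clock: 18.48
eef_pos: [561.4, 78.4, 375.1]
eef_rot: [-3.142, 0.0, 3.085]
wrist_force: [-0.2, -1.4, -0.2]
finger_gap: 94.2
finger_force: 0.0
```

```bash
python3 - <<'E'
from h import *
im=camera("top");sd=camera("side");np.save("top2.npy",im);np.save("side2.npy",sd)
for n,i in(("top",im),("side",sd)):
    for z in(101,):
        r=lip(n,i,[561,-11],z); print(n,z,r.x.round(1),round(r.fun,1))
ax=np.array([.9985,-.055,0]); P=np.array([636.6,-15.1,176])
for th in np.arange(1.6,2.06,.1):
    q=P+177*(-np.cos(th)*ax+np.sin(th)*np.array([0,0,1])); print(th.round(2),q.round(),proj("top",q).round(1),proj("side",q).round(1))
a=cv2.resize(im[120:280,230:330,::-1],None,fx=3.5,fy=3.5)
b=cv2.resize(sd[120:300,200:330,::-1],None,fx=3.1,fy=3.1)
cv2.imwrite("pics/p4.png",np.hstack([a[:550],b[:550]][:2]) if a.shape[0]==b.shape[0] else np.hstack([cv2.copyMakeBorder(k[:558],0,558-k[:558].shape[0],0,0,0) for k in(a,b)]))
E
```

```text
top 101 [562. -10.] -44.1
side 101 [560.2 -12.2] -35.3
1.6 [642. -15. 353.] [[277.4 157.1]] [[302.5 145.1]]
1.7 [659. -16. 352.] [[277.7 148.4]] [[306.5 144. ]]
1.8 [677. -17. 348.] [[277.9 140. ]] [[310.4 143.5]]
1.9 [694. -18. 343.] [[278.2 132.1]] [[314.  143.6]]
2.0 [710. -19. 337.] [[278.4 124.8]] [[317.4 144.2]]
```

View pics/p4.png

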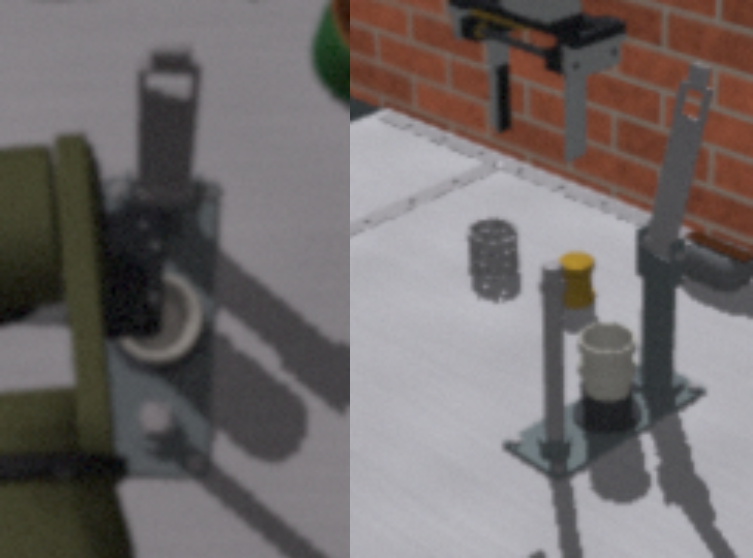

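Both tumblers are nested: the side crop shows one lip standing above the collar at (607,345). The bar leans at about 1.83 rad, with its tongue at side crop (700,75). I'll shut the fingers and go round behind the bar.

carry_out(
  slide=[
    [0.15, 0, 0],
    [0.3, 0, 0],
    [0.45, 0, 0],
    [0.6, 0, 0],
    [0.66, 0, 0],
    [0.66, -0.12, 0],
    [0.66, -0.25, 0],
    [0.66, -0.38, 0],
    [0.66, -0.48, 0],
    [0.66, -0.48, 0],
  ],
  dr=[
    [0, 0, 0],
    [0, 0, 0],
    [0, 0, 0],
    [0, 0, 0],
    [0, 0, 0],
    [0, 0, 0],
    [0, 0, 0],
    [0, 0, 0],
    [0, 0, 0],
    [0, 0, 0],
  ],
  gripper=[0, 0, 0, 0, 0, 0, 0, 0, 0, 0],
)

```text
clock: 19.42
eef_pos: [726.6, -47.9, 372.1]
eef_rot: [-3.141, -0.002, 3.081]
wrist_force: [-0.2, -0.1, 0.3]
finger_gap: 30.4
finger_force: 0.0
```

carry_out(
  slide=[
    [-0.04, 0, 0],
    [-0.08, 0, 0],
    [-0.12, 0, 0],
    [-0.16, 0, 0],
    [-0.2, 0, 0],
    [-0.2, 0, 0],
  ],
  dr=[
    [0, 0, 0],
    [0, 0, 0],
    [0, 0, 0],
    [0, 0, 0],
    [0, 0, 0],
    [0, 0, 0],
  ],
  gripper=[0, 0, 0, 0, 0, 0],
)

```text
clock: 19.92
eef_pos: [675.9, -42.2, 373.5]
eef_rot: [-3.142, -0.0, 3.086]
wrist_force: [-0.2, 0.5, 0.3]
finger_gap: 0.7
finger_force: 0.0
```

carry_out(
  slide=[
    [0.1, -0.06, 0],
    [0.2, -0.06, 0],
    [0.2, -0.06, 0.096],
    [0.2, 0.03, 0.096],
    [0.2, 0.096, 0.096],
    [0.2, 0.096, 0.096],
    [0.2, 0.096, 0.096],
  ],
  dr=[
    [0, 0, 0],
    [0, 0, 0],
    [0, 0, 0],
    [0, 0, 0],
    [0, 0, 0],
    [0, 0, 0],
    [0, 0, 0],
  ],
  gripper=[0, 0, 0, 0, 0, 0, 0],
)

```text
clock: 20.5
eef_pos: [726.8, -17.1, 396.6]
eef_rot: [-3.142, -0.001, 3.088]
wrist_force: [0.9, -0.7, 0.3]
finger_gap: 0.3
finger_force: 0.0
```

carry_out(
  slide=[
    [-0.06, 0, 0],
    [-0.12, 0, 0],
    [-0.18, 0, 0],
    [-0.24, 0, 0],
    [-0.24, 0, 0],
  ],
  dr=[
    [0, 0, 0],
    [0, 0, 0],
    [0, 0, 0],
    [0, 0, 0],
    [0, 0, 0],
  ],
  gripper=[0, 0, 0, 0, 0],
)

```text
clock: 20.92
eef_pos: [665.2, -18.9, 398.3]
eef_rot: [-3.141, 0.0, 3.086]
wrist_force: [-0.1, -0.7, 0.5]
finger_gap: 0.5
finger_force: 0.0
```

```bash
python3 - <<'E'
from h import *
sd=camera("side");im=camera("top")
b=cv2.resize(sd[80:260,220:350,::-1],None,fx=3,fy=3);a=cv2.resize(im[90:270,200:340,::-1],None,fx=3,fy=3)
cv2.imwrite("pics/p5.png",np.hstack([a,b]))
E
```

```text
(no output)
```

View pics/p5.png

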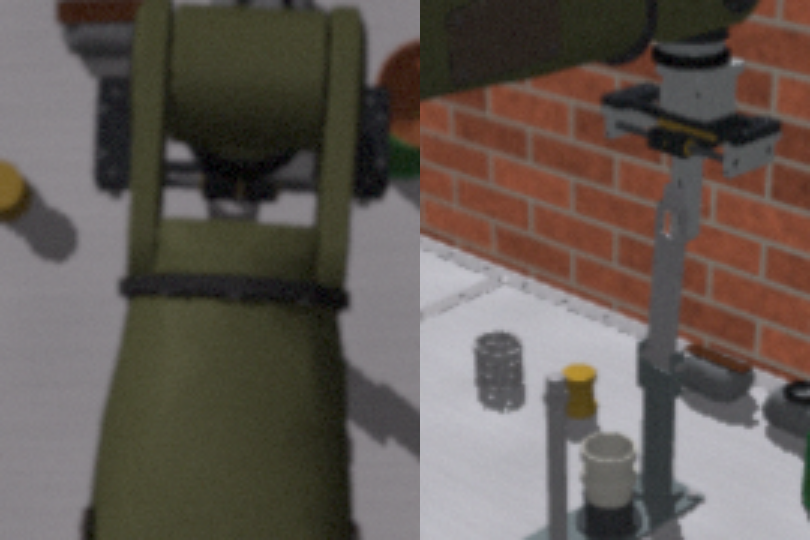

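The finger is behind the bar at (685,200), and the bar is already nearly upright. I'll keep following its arc over and down.

carry_out(
  slide=[
    [-0.05, 0.002, -0.01],
    [-0.102, 0.003, -0.022],
    [-0.142, 0.005, -0.034],
    [-0.182, 0.006, -0.046],
    [-0.21, 0.008, -0.056],
    [-0.238, 0.01, -0.066],
    [-0.27, 0.012, -0.082],
    [-0.302, 0.014, -0.098],
    [-0.33, 0.016, -0.114],
    [-0.358, 0.017, -0.13],
  ],
  dr=[
    [0, 0, 0],
    [0, 0, 0],
    [0, 0, 0],
    [0, 0, 0],
    [0, 0, 0],
    [0, 0, 0],
    [0, 0, 0],
    [0, 0, 0],
    [0, 0, 0],
    [0, 0, 0],
  ],
  gripper=[0, 0, 0, 0, 0, 0, 0, 0, 0, 0],
)

```text
clock: 21.85
eef_pos: [578.0, -14.4, 364.8]
eef_rot: [-3.141, 0.001, 3.086]
wrist_force: [3.7, -0.4, 0.3]
finger_gap: 0.6
finger_force: 1.3
```

carry_out(
  slide=[
    [-0.026, 0.002, -0.024],
    [-0.052, 0.003, -0.048],
    [-0.074, 0.005, -0.072],
    [-0.096, 0.007, -0.096],
    [-0.116, 0.009, -0.126],
    [-0.132, 0.01, -0.156],
    [-0.146, 0.012, -0.186],
    [-0.16, 0.013, -0.216],
    [-0.166, 0.014, -0.24],
    [-0.172, 0.015, -0.26],
  ],
  dr=[
    [0, 0, 0],
    [0, 0, 0],
    [0, 0, 0],
    [0, 0, 0],
    [0, 0, 0],
    [0, 0, 0],
    [0, 0, 0],
    [0, 0, 0],
    [0, 0, 0],
    [0, 0, 0],
  ],
  gripper=[0, 0, 0, 0, 0, 0, 0, 0, 0, 0],
)

```text
clock: 22.68
eef_pos: [534.2, -10.4, 299.3]
eef_rot: [-3.142, -0.001, 3.086]
wrist_force: [2.2, -1.0, 2.2]
finger_gap: 0.7
finger_force: 0.9
```

```bash
python3 - <<'E'
from h import *
s=read_state();print(s["eef_pos"],s["wrist_force"])
sd=camera("side");im=camera("top")
b=cv2.resize(sd[80:260,220:350,::-1],None,fx=3,fy=3);a=cv2.resize(im[90:270,200:340,::-1],None,fx=3,fy=3)
cv2.imwrite("pics/p6.png",np.hstack([a,b]))
E
```

```text
[534.20332302 -10.36062669 299.25348631] [ 2.23126936 -1.02888902  2.23377591]
```

View pics/p6.png

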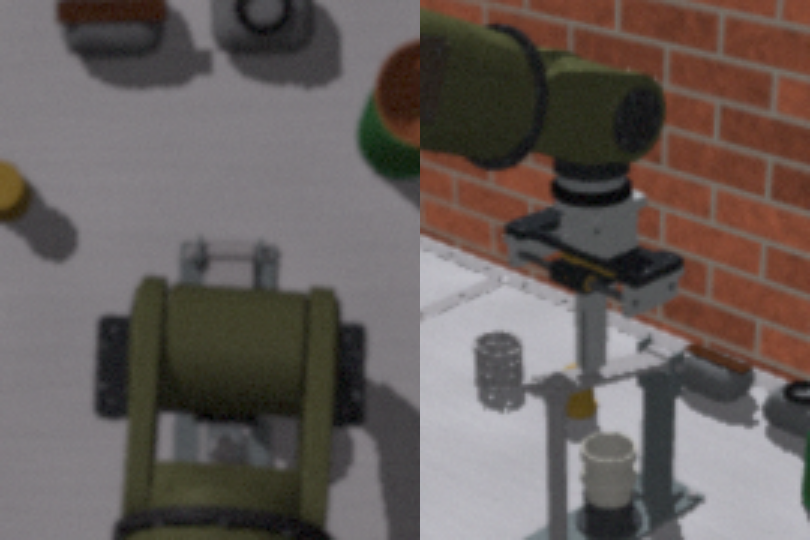

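The bar is nearly level, with its slot over the shaft top at (560,380). I'll press it home.

carry_out(
  slide=[
    [0, 0, -0.02],
    [0, 0, -0.04],
    [0, 0, -0.056],
    [0, 0, -0.072],
    [0, 0, -0.084],
    [0, 0, -0.084],
  ],
  dr=[
    [0, 0, 0],
    [0, 0, 0],
    [0, 0, 0],
    [0, 0, 0],
    [0, 0, 0],
    [0, 0, 0],
  ],
  gripper=[0, 0, 0, 0, 0, 0],
)

```text
clock: 23.28
eef_pos: [534.2, -10.3, 278.3]
eef_rot: [3.142, -0.001, 3.086]
wrist_force: [0.3, -0.2, 0.9]
finger_gap: 0.2
finger_force: 0.0
```

carry_out(
  slide=[
    [0, 0, -0.004],
    [0, 0, -0.008],
    [0, 0, -0.008],
  ],
  dr=[
    [0, 0, 0],
    [0, 0, 0],
    [0, 0, 0],
  ],
  gripper=[0, 0, 0],
)

```text
clock: 23.53
eef_pos: [534.3, -10.4, 277.5]
eef_rot: [-3.142, 0.001, 3.086]
wrist_force: [-2.2, -0.0, 3.9]
finger_gap: 0.3
finger_force: 1.7
```

carry_out(
  slide=[
    [0, 0, -0.004],
    [0, 0, -0.008],
    [0, 0, -0.008],
  ],
  dr=[
    [0, 0, 0],
    [0, 0, 0],
    [0, 0, 0],
  ],
  gripper=[0, 0, 0],
)

```text
clock: 23.78
eef_pos: [534.3, -10.3, 277.2]
eef_rot: [-3.141, 0.002, 3.086]
wrist_force: [-9.0, 1.1, 21.1]
finger_gap: 0.4
finger_force: 10.4
```

carry_out(
  slide=[
    [0, 0, 0.1],
    [0, 0, 0.2],
    [0, 0.1, 0.3],
    [0, 0.25, 0.3],
    [0, 0.4, 0.3],
    [0, 0.55, 0.3],
    [0, 0.7, 0.3],
    [0, 0.7, 0.3],
  ],
  dr=[
    [0, 0, 0],
    [0, 0, 0],
    [0, 0, 0],
    [0, 0, 0],
    [0, 0, 0],
    [0, 0, 0],
    [0, 0, 0],
    [0, 0, 0],
  ],
  gripper=[0, 0, 60, 60, 60, 60, 60, 60],
)

```text
clock: 24.45
eef_pos: [533.7, 169.7, 349.8]
eef_rot: [3.141, -0.0, 3.09]
wrist_force: [-0.7, -0.1, -0.2]
finger_gap: 36.9
finger_force: 0.0
```

```bash
python3 - <<'E'
from h import *
s=read_state();print(s["eef_pos"],s["eef_rot"])
im=camera("top");sd=camera("side");np.save("top3.npy",im);np.save("side3.npy",sd)
# clip model polyline in clip frame
th=np.linspace(-np.pi/2,-3*np.pi/2,12)
S=[(x,0) for x in np.arange(108,-29,-2.)]+[(-29.5+10*np.cos(t),10+10*np.sin(t)) for t in th]+[(x,20) for x in np.arange(-28,1,2.)]
bent=[(0,20),(27,7),(39,10.5),(51,10.5),(63,7),(90,19)]
for (a,b),(c,d) in zip(bent,bent[1:]):
    k=max(2,int(np.hypot(c-a,d-b)/2)); S+=[(a+(c-a)*i/k,b+(d-b)*i/k) for i in range(1,k+1)]
S=np.array(S); w=1.0
def world(p):
    c,s_=np.cos(p[2]),np.sin(p[2]); return np.c_[p[0]+c*S[:,0]-s_*S[:,1],p[1]+s_*S[:,0]+c*S[:,1],0*S[:,0]+4.5]
g={"top":gaussian_filter(im.astype(float).mean(2),.7),"side":gaussian_filter(sd.astype(float).mean(2),.7)}
for names in(["top"],["side"]):
    f=lambda p:sum(samp(n,g[n],world(p)).mean() for n in names)
    r=min((best(f,[460+a,345+b,.75+t],[6,6,.1]) for a in(-10,0,10) for b in(-10,0,10) for t in(-.1,.1)),key=lambda r:r.fun)
    p=r.x; h=np.array([-16,10]);c,s_=np.cos(p[2]),np.sin(p[2])
    print(names,p.round(3),r.fun,"head",(p[0]+c*h[0]-s_*h[1]).round(1),(p[1]+s_*h[0]+c*h[1]).round(1))
    for n in("top","side"):
        pass
    if names==["top"]: pt=p
a=cv2.resize(im[205:275,90:150,::-1],None,fx=6,fy=6,interpolation=cv2.INTER_CUBIC)
for q in (proj("top",world(pt))-[90,205])*6+3: cv2.circle(a,tuple(int(v) for v in q),1,(0,0,255),-1)
b=cv2.resize(sd[120:260,220:330,::-1],None,fx=3,fy=3)
cv2.imwrite("pics/p7.png",np.hstack([a,b]))
for n,i in(("top",im),("side",sd)):
    gg=i.astype(float).mean(2)
    f=lambda c:-(samp(n,gg,ring(c,215,6)).mean()-samp(n,gg,ring(c,215,13)).mean())
    q=best(f,[487,-7],[4,4]); print("keeper",n,q.x.round(1),q.fun)
E
```

```text
[533.65705289 169.71741864 349.7995111 ] [ 3.14057865e+00 -1.31041003e-04  3.09044267e+00]
['top'] [438.027 179.482   1.737] 28.76880438212322 head 430.8 162.0
['side'] [369.668 220.088   1.063] 38.30881151091817 head 353.2 211.0
keeper top [487.5  -6.7] -24.12111012256544
keeper side [484.1 -10.4] -19.076691240868143
```

View pics/p7.png

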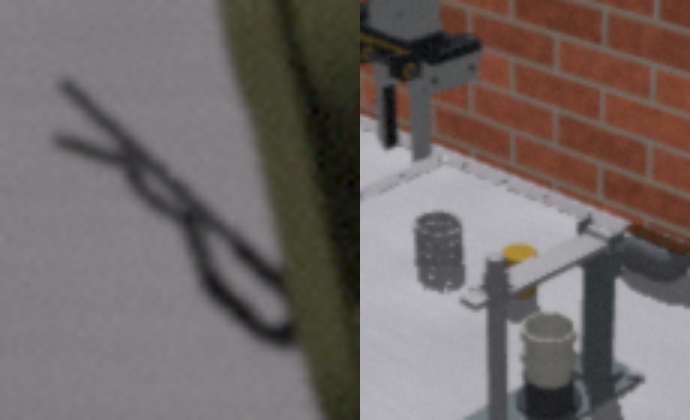

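The bar is home on the shaft, per the side crop. The arm covers the clip's head in this view, but its tips haven't moved. I'll fit the clip on the first pictures and check it against these.

```bash
cat > clipfit.py <<'E'
from h import *
th=np.linspace(-np.pi/2,-3*np.pi/2,12)
S=[(x,0) for x in np.arange(108,-29,-2.)]+[(-29.5+10*np.cos(t),10+10*np.sin(t)) for t in th]+[(x,20) for x in np.arange(-28,1,2.)]
bent=[(0,20),(27,7),(39,10.5),(51,10.5),(63,7),(90,19)]
for (a,b),(c,d) in zip(bent,bent[1:]):
    k=max(2,int(np.hypot(c-a,d-b)/2)); S+=[(a+(c-a)*i/k,b+(d-b)*i/k) for i in range(1,k+1)]
S=np.array(S)
def world(p,z=4.5):
    c,s=np.cos(p[2]),np.sin(p[2]); return np.c_[p[0]+c*S[:,0]-s*S[:,1],p[1]+s*S[:,0]+c*S[:,1],0*S[:,0]+z]
def fit(n,im,p0,z=4.5):
    g=gaussian_filter(im.astype(float).mean(2),.6)
    f=lambda p:samp(n,g,world(p,z)).mean()
    r=min((best(f,[p0[0]+a,p0[1]+b,p0[2]+t],[3,3,.08]) for a in(-5,0,5) for b in(-5,0,5) for t in(-.08,.08)),key=lambda r:r.fun)
    p=r.x;c,s=np.cos(p[2]),np.sin(p[2]);return p,r.fun,np.array([p[0]-16*c-10*s,p[1]-16*s+10*c])
E
python3 - <<'E'
from clipfit import *
tip,end=unproj("top",[[100.8,218.8],[139.5,259.5]],4.5)[:,:2]; print(tip,end)
d=tip-end;yaw=np.arctan2(d[1],d[0])
u=d/np.hypot(*d); 
o=tip-108*np.array([np.cos(yaw),np.sin(yaw)]); print(yaw,o)
a=[]
for n,f in(("top","top0.npy"),("side","side0.npy")):
    im=np.load(f);p,v,h=fit(n,im,[*o,yaw]);print(n,p.round(3),v,h.round(1))
    u0,v0=(90,205) if n=="top" else (170,190)
    k=cv2.resize(im[v0:v0+70,u0:u0+60,::-1],None,fx=6,fy=6,interpolation=cv2.INTER_CUBIC)
    for q in (proj(n,world(p))-[u0,v0])*6+3: cv2.circle(k,tuple(int(t) for t in q),1,(0,0,255),-1)
    a.append(k)
cv2.imwrite("pics/p8.png",np.hstack(a))
E
```

```text
[556.38879664 440.26924339] [448.98901187 339.06807163]
0.7556917342782365 [477.78668485 366.20367769]
top [483.099 363.081   0.813] 55.869490502085654 [464.8 358.3]
side [479.548 359.534   0.815] 79.22400282698617 [461.3 354.7]
```

View pics/p8.png

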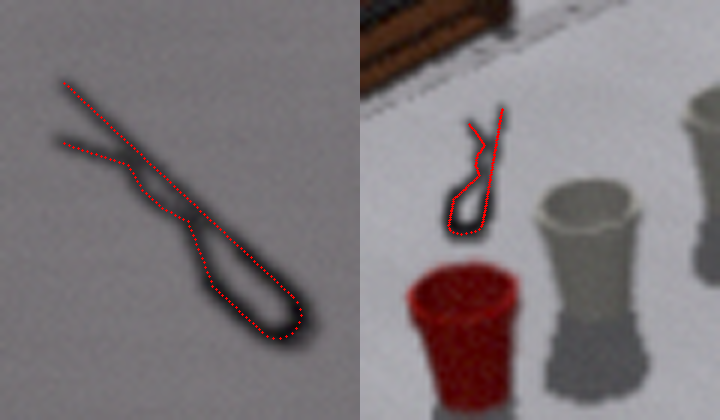

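The fit follows the clip in both pictures: yaw 0.814, head near (464,356.5) after bias correction. The straight leg and bent leg match the model, so it isn't flipped. I'll go there, turning the gripper to match.

carry_out(
  slide=[
    [-0.05, 0.1, 0],
    [-0.1, 0.2, 0],
    [-0.15, 0.3, 0],
    [-0.2, 0.4, -0.05],
    [-0.28, 0.5, -0.1],
    [-0.28, 0.6, -0.2],
    [-0.28, 0.7, -0.3],
    [-0.28, 0.76, -0.4],
    [-0.28, 0.76, -0.5],
    [-0.28, 0.76, -0.5],
  ],
  dr=[
    [0, 0, -0.019],
    [0, 0, -0.038],
    [0, 0, -0.057],
    [0, 0, -0.076],
    [0, 0, -0.095],
    [0, 0, -0.114],
    [0, 0, -0.133],
    [0, 0, -0.152],
    [0, 0, -0.171],
    [0, 0, -0.19],
  ],
  gripper=[60, 60, 60, 60, 60, 60, 60, 60, 60, 60],
)

```text
clock: 25.38
eef_pos: [463.5, 353.4, 219.8]
eef_rot: [-3.135, 0.002, 1.886]
wrist_force: [0.4, 0.0, -0.5]
finger_gap: 56.1
finger_force: 0.0
```

carry_out(
  slide=[
    [0, 0, 0],
    [0, 0, 0],
    [0, 0, 0],
    [0, 0, 0],
    [0, 0, 0],
    [0, 0, 0],
    [0, 0, 0],
    [0, 0, 0],
    [0, 0, 0],
    [0, 0, 0],
  ],
  dr=[
    [0, 0, -0.019],
    [0, 0, -0.038],
    [0, 0, -0.057],
    [0, 0, -0.076],
    [0, 0, -0.095],
    [0, 0, -0.114],
    [0, 0, -0.133],
    [0, 0, -0.152],
    [0, 0, -0.172],
    [0, 0, -0.172],
  ],
  gripper=[60, 60, 60, 60, 60, 60, 60, 60, 60, 60],
)

```text
clock: 26.22
eef_pos: [465.0, 353.5, 225.1]
eef_rot: [3.141, -0.0, 0.804]
wrist_force: [-0.1, 0.3, -0.2]
finger_gap: 56.7
finger_force: 0.0
```

carry_out(
  slide=[
    [0, 0, 0],
    [0, 0, 0],
  ],
  dr=[
    [0, 0, 0],
    [0, 0, 0],
  ],
  gripper=[60, 60],
)

```text
clock: 26.38
eef_pos: [464.6, 354.0, 225.1]
eef_rot: [3.142, 0.0, 0.815]
wrist_force: [0.0, -0.1, -0.5]
finger_gap: 56.3
finger_force: 0.0
```

```bash
python3 - <<'E'
from clipfit import *
s=read_state();print(s["eef_pos"],s["eef_rot"],s["finger_gap"])
sd=camera("side");p,v,h=fit("side",sd,[479.5,359.5,.815]);print(p.round(3),v,h.round(1))
E
```

```text
[464.62332508 354.03044617 225.06153489] [3.14151241e+00 1.66688562e-05 8.14995364e-01] 56.32208820122486
[470.783 375.762   0.653] 82.20367528739597 [452. 374.]
```

carry_out(
  slide=[
    [-0.001, 0.01, -0.12],
    [-0.001, 0.01, -0.24],
    [-0.001, 0.01, -0.36],
    [-0.001, 0.01, -0.44],
    [-0.001, 0.01, -0.48],
    [-0.001, 0.01, -0.48],
  ],
  dr=[
    [0, 0, 0],
    [0, 0, 0],
    [0, 0, 0],
    [0, 0, 0],
    [0, 0, 0],
    [0, 0, 0],
  ],
  gripper=[60, 60, 60, 60, 60, 60],
)

```text
clock: 26.93
eef_pos: [464.3, 357.0, 105.6]
eef_rot: [-3.142, 0.0, 0.814]
wrist_force: [0.0, -2.3, 5.5]
finger_gap: 56.7
finger_force: 2.5
```

```bash
python3 - <<'E'
from clipfit import *
s=read_state();print(s["eef_pos"],s["eef_rot"],s["finger_gap"])
sd=camera("side");t=camera("top")
p=[480.6,361.3,.814]
a=cv2.resize(sd[180:260,150:220,::-1],None,fx=5,fy=5,interpolation=cv2.INTER_CUBIC)
cv2.imwrite("pics/p9.png",np.hstack([a,cv2.resize(t[205:285,90:160,::-1],None,fx=5,fy=5)]))
E
```

```text
[464.27672956 357.04528094 105.61028295] [-3.14152984e+00  3.87766019e-04  8.13848341e-01] 56.66000616345916
```

View pics/p9.png

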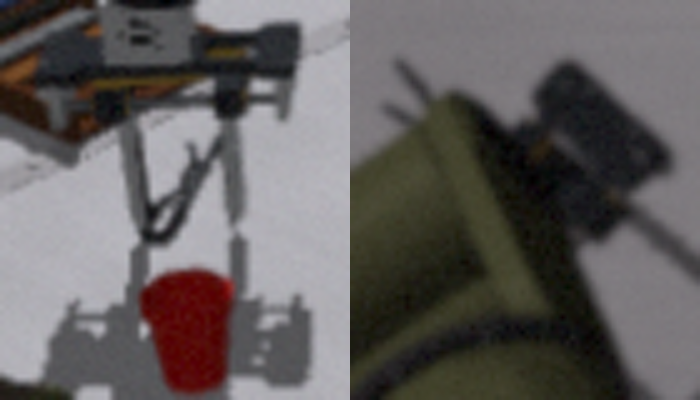

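The clip was knocked aside: it now leans towards the left finger at (155,225), and that finger touches it lightly. I'll lift, back off and measure again.

carry_out(
  slide=[
    [0, 0, 0.1],
    [0, 0, 0.25],
    [0, 0, 0.4],
    [0.05, -0.15, 0.5],
    [0.1, -0.3, 0.5],
    [0.1, -0.45, 0.5],
    [0.1, -0.6, 0.5],
    [0.1, -0.75, 0.5],
    [0.1, -0.75, 0.5],
    [0.1, -0.75, 0.5],
  ],
  dr=[
    [0, 0, 0],
    [0, 0, 0],
    [0, 0, 0],
    [0, 0, 0],
    [0, 0, 0],
    [0, 0, 0],
    [0, 0, 0],
    [0, 0, 0],
    [0, 0, 0],
    [0, 0, 0],
  ],
  gripper=[60, 60, 60, 60, 60, 60, 60, 60, 60, 60],
)

```text
clock: 27.87
eef_pos: [489.4, 168.3, 230.8]
eef_rot: [3.141, -0.001, 0.81]
wrist_force: [0.0, 1.3, 0.2]
finger_gap: 56.4
finger_force: 0.0
```

```bash
python3 - <<'E'
from clipfit import *
s=read_state();print(s["eef_pos"],s["eef_rot"],s["finger_gap"],s["wrist_force"])
a=[]
for n in("top","side"):
    im=camera(n);np.save(n+"4.npy",im)
    p,v,h=min((fit(n,im,[*c,t]) for c in([471,376],[480,362],[465,385]) for t in(.5,.7,.85)),key=lambda q:q[1]);print(n,p.round(3),v,h.round(1))
    u0,v0=(80,205) if n=="top" else (165,180)
    k=cv2.resize(im[v0:v0+75,u0:u0+65,::-1],None,fx=6,fy=6,interpolation=cv2.INTER_CUBIC)
    for q in (proj(n,world(p))-[u0,v0])*6+2.5: cv2.circle(k,tuple(int(t) for t in q),1,(0,0,255),-1)
    a.append(k)
cv2.imwrite("pics/p10.png",np.hstack(a))
E
```

```text
[489.35849318 168.30208564 230.8043833 ] [ 3.14106100e+00 -1.00048344e-03  8.10287543e-01] 56.36442646456531 [0.02538314 1.25162363 0.17956721]
top [474.228 379.179   0.635] 57.86583863335997 [455.4 377.7]
side [469.867 375.823   0.627] 81.8799130789937 [451.  374.5]
```

View pics/p10.png

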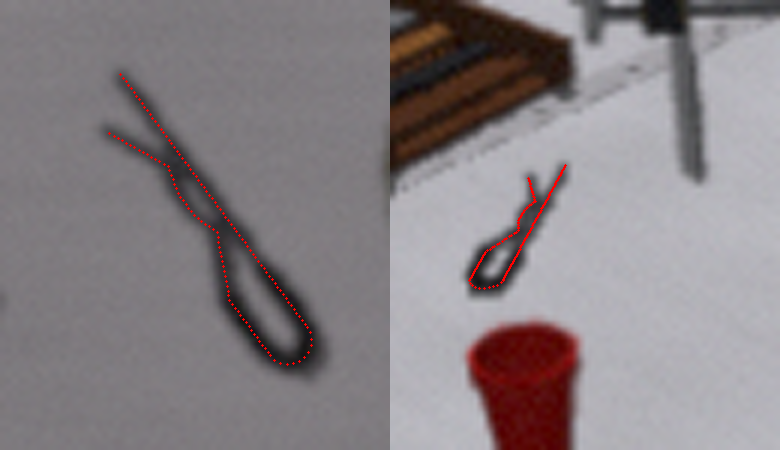

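The fit is good again: yaw 0.631, head at about (454,376). I'll go there.

carry_out(
  slide=[
    [-0.04, 0.14, 0],
    [-0.08, 0.28, 0],
    [-0.14, 0.42, 0],
    [-0.14, 0.56, -0.05],
    [-0.14, 0.7, -0.1],
    [-0.14, 0.831, -0.15],
    [-0.14, 0.831, -0.25],
    [-0.14, 0.831, -0.322],
    [-0.14, 0.831, -0.322],
    [-0.14, 0.831, -0.322],
  ],
  dr=[
    [0, 0, 0],
    [0, 0, -0.015],
    [0, 0, -0.029],
    [0, 0, -0.029],
    [0, 0, -0.029],
    [0, 0, -0.029],
    [0, 0, -0.029],
    [0, 0, -0.029],
    [0, 0, -0.029],
    [0, 0, -0.029],
  ],
  gripper=[60, 60, 60, 60, 60, 60, 60, 60, 60, 60],
)

```text
clock: 28.8
eef_pos: [453.3, 378.3, 149.1]
eef_rot: [-3.142, 0.002, 0.631]
wrist_force: [-0.5, 0.2, -0.1]
finger_gap: 56.3
finger_force: 0.0
```

```bash
python3 - <<'E'
from clipfit import *
s=read_state();print(s["eef_pos"],s["eef_rot"],s["finger_gap"],s["wrist_force"])
im=camera("side");p,v,h=fit("side",im,[469.8,375.8,.63]);print(p,v,h); print(read_state()["eef_pos"])
E
```

```text
[453.31904598 378.2945577  149.13239332] [-3.14153440e+00  1.61869798e-03  6.31268935e-01] 56.26887020032563 [-0.48013202  0.17327354 -0.11662353]
[470.56066682 376.42555072   0.63722129] 77.61517190095567 [451.75098987 374.94364211]
[453.89072447 378.20200722 150.32864837]
```

carry_out(
  slide=[
    [0.002, -0.008, -0.05],
    [0.002, -0.008, -0.1],
    [0.002, -0.008, -0.14],
    [0.002, -0.008, -0.18],
    [0.002, -0.008, -0.195],
    [0.002, -0.008, -0.195],
  ],
  dr=[
    [0, 0, 0],
    [0, 0, 0],
    [0, 0, 0],
    [0, 0, 0],
    [0, 0, 0],
    [0, 0, 0],
  ],
  gripper=[60, 60, 60, 60, 60, 60],
  newtons=40,
)

```text
clock: 29.35
eef_pos: [454.2, 375.1, 99.4]
eef_rot: [-3.142, 0.002, 0.629]
wrist_force: [-0.5, 1.0, 0.0]
finger_gap: 56.7
finger_force: 0.0
```

carry_out(
  slide=[
    [0, 0, -0.004],
    [0, 0, -0.004],
    [0, 0, -0.004],
    [0, 0, -0.004],
    [0, 0, -0.004],
    [0, 0, -0.004],
    [0, 0, -0.004],
    [0, 0, -0.004],
  ],
  dr=[
    [0, 0, 0],
    [0, 0, 0],
    [0, 0, 0],
    [0, 0, 0],
    [0, 0, 0],
    [0, 0, 0],
    [0, 0, 0],
    [0, 0, 0],
  ],
  gripper=[60, 60, 0, 0, 0, 0, 0, 0],
  newtons=40,
)

```text
clock: 30.02
eef_pos: [454.5, 375.4, 99.9]
eef_rot: [-3.142, -0.0, 0.629]
wrist_force: [-0.2, -0.1, 1.4]
finger_gap: 27.4
finger_force: 40.0
```

The clip is gripped, gap 27.4. I'll lift it, turn it and carry it over to the -y side of the shaft.

carry_out(
  slide=[
    [0, 0, 0.06],
    [0, 0, 0.18],
    [0, 0, 0.32],
    [0, 0, 0.46],
    [0, 0, 0.6],
    [0, 0, 0.74],
    [0, 0, 0.88],
    [0, 0, 1],
    [0, -0.12, 1],
    [0, -0.26, 1],
  ],
  dr=[
    [0, 0, 0],
    [0, 0, 0],
    [0, 0, 0.015],
    [0, 0, 0.03],
    [0, 0, 0.045],
    [0, 0, 0.06],
    [0, 0, 0.075],
    [0, 0, 0.09],
    [0, 0, 0.105],
    [0, 0, 0.12],
  ],
  gripper=[0, 0, 0, 0, 0, 0, 0, 0, 0, 0],
)

```text
clock: 30.85
eef_pos: [454.3, 310.8, 351.1]
eef_rot: [3.139, -0.002, 1.39]
wrist_force: [0.9, 0.1, -1.4]
finger_gap: 27.4
finger_force: 40.0
```

carry_out(
  slide=[
    [0, -0.14, 0],
    [0, -0.28, 0],
    [0.02, -0.42, 0],
    [0.03, -0.56, 0],
    [0.04, -0.7, 0],
    [0.05, -0.84, 0],
    [0.056, -0.98, 0],
    [0.056, -1, 0],
    [0.056, -1, 0],
  ],
  dr=[
    [0, 0, 0.011],
    [0, 0, 0.021],
    [0, 0, 0.021],
    [0, 0, 0.021],
    [0, 0, 0.021],
    [0, 0, 0.021],
    [0, 0, 0.021],
    [0, 0, 0.021],
    [0, 0, 0.021],
  ],
  gripper=[0, 0, 0, 0, 0, 0, 0, 0, 0],
)

```text
clock: 31.6
eef_pos: [468.5, 58.8, 349.9]
eef_rot: [3.141, 0.0, 1.512]
wrist_force: [0.3, 0.1, -0.4]
finger_gap: 27.7
finger_force: 40.0
```

```bash
python3 - <<'E'
from h import *
camera("side");s=read_state();print(s["eef_pos"],s["eef_rot"],s["finger_gap"],s["wrist_force"])
E
```

```text
[468.50823563  60.05592094 349.84625341] [ 3.14150722e+00 -1.90494917e-04  1.51358635e+00] 27.533993068548924 [ 0.37114475  0.19083221 -0.60586758]
```

carry_out(
  slide=[
    [0, -0.14, 0],
    [0, -0.28, 0],
    [0, -0.42, 0],
    [0, -0.56, 0],
    [0, -0.7, 0],
    [0, -0.84, 0],
    [0, -0.89, 0],
    [0, -0.89, -0.12],
    [0, -0.89, -0.254],
    [0, -0.89, -0.254],
  ],
  dr=[
    [0, 0, 0],
    [0, 0, 0],
    [0, 0, 0],
    [0, 0, 0],
    [0, 0, 0],
    [0, 0, 0],
    [0, 0, 0],
    [0, 0, 0],
    [0, 0, 0],
    [0, 0, 0],
  ],
  gripper=[0, 0, 0, 0, 0, 0, 0, 0, 0, 0],
)

```text
clock: 32.48
eef_pos: [467.5, -160.4, 281.0]
eef_rot: [-3.134, -0.003, 1.516]
wrist_force: [-0.6, 0.6, -3.0]
finger_gap: 27.7
finger_force: 39.9
```

```bash
python3 - <<'E'
from clipfit import *
t=camera("top");camera("side");sd=camera("side");np.save("top5.npy",t);np.save("side5.npy",sd)
s=read_state();print(s["eef_pos"],s["eef_rot"],s["finger_gap"],s["wrist_force"])
x,y,z=s["eef_pos"];w=1.516;u=np.array([np.cos(w),np.sin(w)]);v=np.array([-u[1],u[0]])
o=np.array([x,y])+16*u-10*v; p0=[*o,w];print("expected origin",o)
a=[]
for n,im in(("top",t),("side",sd)):
    W=world(p0,z-95.4)
    u0,v0=(230,215) if n=="top" else (240,140)
    k=cv2.resize(im[v0:v0+85,u0:u0+100,::-1],None,fx=4,fy=4,interpolation=cv2.INTER_CUBIC)
    for q in (proj(n,W[::3])-[u0,v0])*4+1.5: cv2.circle(k,tuple(int(i) for i in q),1,(0,0,255),-1)
    h=np.array([[486.9,-7.2,191]]); 
    for q in (proj(n,h)-[u0,v0])*4+1.5: cv2.circle(k,tuple(int(i) for i in q),3,(0,255,0),1)
    a.append(k)
cv2.imwrite("pics/p11.png",np.hstack(a))
E
```

```text
[ 469.26009644 -161.30348152  287.87274773] [3.14042070e+00 2.77788730e-04 1.51659867e+00] 27.387325613108075 [ 0.12841869 -0.00574396 -0.03389417]
expected origin [ 480.12138955 -145.87518569]Traceback (most recent call last):
  File "<stdin>", line 11, in <module>
  File "h.py", line 10, in proj
    return cv2.projectPoints(np.asarray(X,float).reshape(-1,3),cv2.Rodrigues(R)[0],t,K,d)[0].reshape(-1,2)
           ~~~~~~~~~~~~~~~~~^^^^^^^^^^^^^^^^^^^^^^^^^^^^^^^^^^^^^^^^^^^^^^^^^^^^^^^^^^^^^
cv2.error: OpenCV(4.12.0) /io/opencv/modules/calib3d/src/calibration_base.cpp:1490: error: (-215:Assertion failed) npoints >= 0 && (depth == CV_32F || depth == CV_64F) in function 'projectPoints'
```

The picture allowance is used up, so I'll check the leg's alignment numerically. I'll fit the visible part of the leg in each camera and compare it with the keeper measured in the same camera.

```bash
cat > legfit.py <<'E'
from clipfit import *
def leg(n,im,P,w,a=60,b=108):
    """scan lateral (top) or vertical (side) offset of the straight leg + small angle; P = leg origin xyz"""
    g=gaussian_filter(im.astype(float).mean(2),.5); u=np.array([np.cos(w),np.sin(w),0]); v=np.array([-u[1],u[0],0])
    d=-v if n=="top" else np.array([0,0,1.])   # -v ~ world +x
    t=np.arange(a,b,1.5)[:,None]
    line=lambda o,k:samp(n,g,np.ascontiguousarray(P+t*u+(o+k*(t-84))*d)).mean()
    return min(((line(o,k)-.5*line(o-7,k)-.5*line(o+7,k),o,k) for o in np.arange(-9,9.1,.25) for k in np.arange(-.08,.081,.02)))
E
python3 - <<'E'
from legfit import *
w=1.516
s=read_state();x,y,z=s["eef_pos"]
u=np.array([np.cos(w),np.sin(w)]);v=np.array([-u[1],u[0]]);o=np.array([x,y])+16*u-10*v
print(s["eef_pos"])
for n in("top","side"):
    im=np.load(n+"5.npy")
    for a,b in((50,80),(75,106),(60,106)): print(n,a,leg(n,im,np.array([*o,z-95.4]),w,a,b))
    g=im.astype(float).mean(2)
    # tip along leg: brightness profile
    f=lambda c:-(samp(n,g,ring(c,215,6)).mean()-samp(n,g,ring(c,215,13)).mean())
    q=best(f,[486,-7],[4,4]); print("keeper",n,q.x.round(1),round(q.fun,1))
E
```

```text
[ 469.26009644 -161.30348152  287.87274773]
top 50 (np.float64(-10.102186014835588), np.float64(-7.25), np.float64(-0.06))
top 75 (np.float64(-20.875526378770868), np.float64(-5.25), np.float64(1.3877787807814457e-17))
top 60 (np.float64(-17.00053338117986), np.float64(-5.5), np.float64(0.020000000000000018))
keeper top [487.4  -6.7] -24.2
side 50 (np.float64(-46.68067003123481), np.float64(-8.75), np.float64(1.3877787807814457e-17))
side 75 (np.float64(-25.45517242365397), np.float64(-9.0), np.float64(0.08000000000000003))
side 60 (np.float64(-31.377484669746043), np.float64(-8.75), np.float64(1.3877787807814457e-17))
keeper side [483.9 -10.1] -19.8
```

carry_out(
  slide=[
    [0, 0, 0],
    [0, 0, 0],
    [0, 0, 0],
    [0, 0, 0],
  ],
  dr=[
    [0, 0, 0],
    [0, 0, 0],
    [0, 0, 0],
    [0, 0, 0],
  ],
  gripper=[0, 0, 0, 0],
)

```text
clock: 32.97
eef_pos: [468.7, -162.0, 287.1]
eef_rot: [3.14, 0.0, 1.515]
wrist_force: [-0.8, 0.1, -1.6]
finger_gap: 27.6
finger_force: 39.9
```

```bash
cat > chk.py <<'E'
from legfit import *
w=1.516
s=read_state();x,y,z=s["eef_pos"]; print(s["eef_pos"],s["eef_rot"],s["wrist_force"],s["finger_gap"])
u=np.array([np.cos(w),np.sin(w)]);v=np.array([-u[1],u[0]]);o=np.array([x,y])+16*u-10*v
for n in("top","side"):
    im=camera(n);np.save(n+"6.npy",im)
    for a,b in((60,85),(80,106),(60,106)): print(n,a,np.round(leg(n,im,np.array([*o,z-95.4]),w,a,b),2))
    # 2D profile maps across the leg, at stations along it
    g=im.astype(float).mean(2);U=np.array([*u,0]);d=np.array([*-v,0]) if n=="top" else np.array([0,0,1.])
    off=np.arange(-24,14,2.)
    print("   off",off.astype(int))
    for t in(60,70,80,90,100,106,110,114): print(t,samp(n,g,np.ascontiguousarray(np.array([*o,z-95.4])+t*U+off[:,None]*d)).round().astype(int))
E
python3 chk.py
```

```text
[ 468.67238854 -162.0357252   287.05170065] [3.14048132e+00 3.91982425e-04 1.51543670e+00] [-0.78335616  0.08075184 -1.56470597] 27.559689450431236
top 60 [-10.89  -2.5    0.08]
top 80 [-2.326e+01 -2.250e+00 -2.000e-02]
top 60 [-17.46  -3.     0.04]
   off [-24 -22 -20 -18 -16 -14 -12 -10  -8  -6  -4  -2   0   2   4   6   8  10
  12]
60 [87 72 66 63 56 48 48 46 51 46 47 47 50 57 62 64 60 65 67]
70 [92 73 66 64 62 56 50 48 47 46 43 49 55 59 62 65 66 65 67]
80 [116 100  78  60  50  48  53  58  56  51  45  48  55  60  63  64  63  65
  65]
90 [106  83  65  66  76  79  76  70  65  57  46  45  55  59  64  65  63  63
  64]
100 [108 110 111 112 115 115 110 104  94  78  59  51  56  62  63  64  65  65
  65]
106 [59 65 72 73 71 74 72 70 67 59 50 49 52 51 49 49 48 51 53]
110 [56 58 64 72 77 77 79 79 74 62 56 57 59 61 54 46 46 43 43]
114 [58 53 51 55 66 78 79 80 79 74 71 73 75 72 68 60 47 44 42]
side 60 [-47.99  -8.5   -0.08]
side 80 [-24.6   -8.5    0.08]
side 60 [-33.21  -7.5    0.  ]
   off [-24 -22 -20 -18 -16 -14 -12 -10  -8  -6  -4  -2   0   2   4   6   8  10
  12]
60 [103 101  88  73  58  53  57  52  49  59  87 128 158 180 187 191 193 190
 188]
70 [103  98  88  74  60  61  60  55  55  60  95 131 165 179 188 190 191 190
 186]
80 [101 100  96  89  75  58  55  53  51  69  96 134 162 175 179 180 181 178
 168]
90 [122 112  87  64  54  53  60  56  52  59  66  74  72  68  68  71  76  87
 104]
100 [ 76  64  52  56  66  72  71  59  55  55  62  68  75  87 103 140 167 174
 173]
106 [ 66  51  56  63  75  73  63  53  49  59  75  96 128 156 169 175 177 175
 172]
110 [ 58  53  53  68  73  68  59  51  55  70 100 132 162 170 175 176 176 175
 175]
114 [ 54  49  64  74  74  70  63  59  64  89 116 143 159 172 174 176 176 176
 176]
```

```bash
cat > full.py <<'E'
from clipfit import *
import sys
BI={"top":np.array([.5,.5,0]),"side":np.array([-2.9,-3.,0])}
Q=S[(S[:,0]>42)&((S[:,1]<.1)|(S[:,0]>27))]
def pts(p,o,w,z):
    dx,dy,dz,a,pit=p; c,s=np.cos(w+a),np.sin(w+a)
    X=np.c_[o[0]+dx+c*Q[:,0]-s*Q[:,1],o[1]+dy+s*Q[:,0]+c*Q[:,1],z+dz+pit*(Q[:,0]+16)]
    return X
def run(T,ims,p0=np.zeros(5)):
    w=1.516;u=np.array([np.cos(w),np.sin(w)]);v=np.array([-u[1],u[0]]);o=T[:2]+16*u-10*v
    G={n:gaussian_filter(i.astype(float).mean(2),.5) for n,i in ims.items()}
    out={}
    def f(p,ns):
        e=0
        for n in ns:
            uv=proj(n,pts(p,o,w,T[2]-95.4)+BI[n]); e+=map_coordinates(G[n],[uv[:,1],uv[:,0]],order=1,mode='nearest').mean()
        return e+ .05*((p[1]/3)**2+(p[3]/.03)**2+(p[4]/.03)**2+(p[0]/3)**2+(p[2]/3)**2)
    for ns in(["top"],["side"],["top","side"]):
        r=min((best(lambda p:f(p,ns),p0+[a,b,c,0,0],[2,2,2,.03,.03]) for a in(-3,0,3) for b in(-3,3) for c in(-5,0)),key=lambda r:r.fun)
        print(ns,r.x.round(3),round(r.fun,2))
if __name__=="__main__":
    T=np.array([float(k) for k in sys.argv[1:4]])
    run(T,{n:np.load(n+"6.npy") for n in("top","side")})
    g=np.load("side6.npy").astype(float).mean(2)
    print("shaft map, rows z, cols dx -12..12")
    for zz in range(214,180,-2):
        X=np.array([[486.9+d,-7.2-np.sqrt(max(0,100-d*d)),zz] for d in range(-14,15,2)],float)+BI["side"]
        print(zz,samp("side",g,X).round().astype(int))
E
python3 full.py 468.5 -162.2 286.5
```

```text
['top'] [-0.841  1.97  -1.749  0.015 -0.012] 50.05
['side'] [-2.583e+00  5.157e+00 -9.300e-02 -5.000e-03 -2.700e-02] 59.58
['top', 'side'] [-2.446e+00  3.230e+00 -2.950e-01 -2.000e-03 -2.400e-02] 109.94
shaft map, rows z, cols dx -12..12
214 [128 116 122 104 101  96  92  89  86  97 109 122 144 137 133]
212 [126 108  99  90  88  84  78  74  75  82  91 105 138 131 130]
210 [124 104  94  82  80  78  76  73  71  69  77  88 128 123 124]
208 [122 103  91  82  81  79  78  76  71  72  70  74 110 104 112]
206 [119 102  90  82  81  80  81  84  83  80  75  71  92  87  94]
204 [115 100  89  83  80  80  85  95  97  97  89  75  75  75  80]
202 [108  96  88  81  80  79  85 106 115 113 108  92  74  71  70]
200 [ 99  91  84  79  78  78  81  93 111 127 123 110  76  70  73]
198 [ 89  83  80  78  75  76  79  84  94 113 127 125  83  81  83]
196 [ 87  79  75  77  75  75  77  80  88 102 114 124  92  94 100]
194 [ 87  81  77  76  77  76  76  79  85  98 107 111 102 112 116]
192 [ 86  81  79  75  77  76  76  80  87  97 104 106  92 110 128]
190 [ 83  81  80  76  77  77  77  79  86  97 104 103  83  92 114]
188 [ 78  79  80  77  77  76  76  77  84  94 102 103  80  86 105]
186 [ 79  78  79  79  79  77  75  75  80  89  98 101  79  82 100]
184 [ 83  78  78  82  81  79  77  76  77  82  90  97  79  84 100]
182 [ 91  82  77  82  80  79  77  77  79  82  81  88  78  83 100]
```

carry_out(
  slide=[
    [0.008, 0, 0.01],
    [0.0088, 0.016, 0.01],
    [0.0097, 0.032, 0.01],
    [0.0106, 0.048, 0.01],
    [0.0106, 0.048, 0.01],
    [0.0106, 0.048, 0.01],
    [0.0106, 0.048, 0.01],
  ],
  dr=[
    [0, 0, 0],
    [0, 0, 0],
    [0, 0, 0],
    [0, 0, 0],
    [0, 0, 0],
    [0, 0, 0],
    [0, 0, 0],
  ],
  gripper=[0, 0, 0, 0, 0, 0, 0],
)

```text
clock: 33.65
eef_pos: [471.2, -150.1, 288.8]
eef_rot: [3.142, 0.0, 1.515]
wrist_force: [-0.5, -0.1, 0.0]
finger_gap: 27.9
finger_force: 39.9
```

```bash
python3 - <<'E'
from full import *
s=read_state();print(s["eef_pos"],s["eef_rot"],s["wrist_force"])
ims={n:camera(n) for n in("top","side")}
for n in ims: np.save(n+"7.npy",ims[n])
run(s["eef_pos"],ims,np.array([-2.,3,0,0,-.02]))
E
```

```text
[ 471.16580537 -150.05373102  288.78938099] [3.14158719e+00 4.88875604e-06 1.51541228e+00] [-0.45250226 -0.1229285   0.03530591]
['top'] [-2.35   3.763 -0.612  0.006 -0.007] 50.03
['side'] [-3.702  7.55   1.505  0.    -0.037] 61.33
['top', 'side'] [-3.032e+00  6.025e+00  6.490e-01  2.000e-03 -3.100e-02] 111.69
```

carry_out(
  slide=[
    [0.002, 0, 0.002],
    [0.0025, 0.008, 0.002],
    [0.003, 0.016, 0.002],
    [0.0035, 0.024, 0.002],
    [0.004, 0.032, 0.002],
    [0.0045, 0.04, 0.002],
    [0.0045, 0.04, 0.002],
  ],
  dr=[
    [0, 0, 0],
    [0, 0, 0],
    [0, 0, 0],
    [0, 0, 0],
    [0, 0, 0],
    [0, 0, 0],
    [0, 0, 0],
  ],
  gripper=[0, 0, 0, 0, 0, 0, 0],
)

```text
clock: 34.33
eef_pos: [472.3, -139.7, 289.3]
eef_rot: [-3.142, -0.0, 1.516]
wrist_force: [0.9, 0.8, -0.8]
finger_gap: 27.6
finger_force: 39.9
```

carry_out(
  slide=[
    [0.0005, 0.008, 0],
    [0.001, 0.016, 0],
    [0.0015, 0.024, 0],
    [0.002, 0.032, 0],
    [0.002, 0.032, 0],
  ],
  dr=[
    [0, 0, 0],
    [0, 0, 0],
    [0, 0, 0],
    [0, 0, 0],
    [0, 0, 0],
  ],
  gripper=[0, 0, 0, 0, 0],
)

```text
clock: 34.75
eef_pos: [472.8, -131.8, 289.3]
eef_rot: [-3.142, -0.0, 1.515]
wrist_force: [-0.2, -0.6, -0.6]
finger_gap: 27.7
finger_force: 39.9
```

carry_out(
  slide=[
    [0.0007, 0.012, 0],
    [0.0014, 0.024, 0],
    [0.002, 0.036, 0],
    [0.0027, 0.048, 0],
    [0.0033, 0.06, 0],
    [0.0033, 0.06, 0],
  ],
  dr=[
    [0, 0, 0],
    [0, 0, 0],
    [0, 0, 0],
    [0, 0, 0],
    [0, 0, 0],
    [0, 0, 0],
  ],
  gripper=[0, 0, 0, 0, 0, 0],
)

```text
clock: 35.25
eef_pos: [473.6, -116.6, 289.3]
eef_rot: [3.142, -0.0, 1.516]
wrist_force: [0.7, 0.3, -1.5]
finger_gap: 27.7
finger_force: 39.9
```

carry_out(
  slide=[
    [0.0007, 0.012, 0],
    [0.0014, 0.024, 0],
    [0.002, 0.036, 0],
    [0.0027, 0.048, 0],
    [0.0027, 0.048, 0],
  ],
  dr=[
    [0, 0, 0],
    [0, 0, 0],
    [0, 0, 0],
    [0, 0, 0],
    [0, 0, 0],
  ],
  gripper=[0, 0, 0, 0, 0],
)

```text
clock: 35.67
eef_pos: [474.2, -104.6, 289.2]
eef_rot: [-3.141, -0.0, 1.516]
wrist_force: [-1.9, 0.1, -0.9]
finger_gap: 28.1
finger_force: 40.0
```

carry_out(
  slide=[
    [0.0007, 0.012, 0],
    [0.0014, 0.024, 0],
    [0.002, 0.036, 0],
    [0.0027, 0.048, 0],
    [0.0027, 0.048, 0],
  ],
  dr=[
    [0, 0, 0],
    [0, 0, 0],
    [0, 0, 0],
    [0, 0, 0],
    [0, 0, 0],
  ],
  gripper=[0, 0, 0, 0, 0],
)

```text
clock: 36.08
eef_pos: [474.9, -92.4, 289.2]
eef_rot: [-3.141, -0.001, 1.516]
wrist_force: [-1.7, 2.1, 0.4]
finger_gap: 27.6
finger_force: 40.1
```

carry_out(
  slide=[
    [0.0005, 0.008, 0],
    [0.0009, 0.016, 0],
    [0.0013, 0.024, 0],
    [0.0013, 0.024, 0],
  ],
  dr=[
    [0, 0, 0],
    [0, 0, 0],
    [0, 0, 0],
    [0, 0, 0],
  ],
  gripper=[0, 0, 0, 0],
)

```text
clock: 36.42
eef_pos: [475.3, -86.7, 289.3]
eef_rot: [-3.142, -0.0, 1.515]
wrist_force: [-2.5, 1.5, -1.0]
finger_gap: 27.7
finger_force: 40.1
```

carry_out(
  slide=[
    [0.0005, 0.008, 0],
    [0.0009, 0.016, 0],
    [0.0009, 0.016, 0],
  ],
  dr=[
    [0, 0, 0],
    [0, 0, 0],
    [0, 0, 0],
  ],
  gripper=[0, 0, 0],
)

```text
clock: 36.67
eef_pos: [475.5, -82.7, 289.3]
eef_rot: [3.142, -0.0, 1.515]
wrist_force: [-1.3, 2.5, -0.6]
finger_gap: 27.6
finger_force: 40.1
```

carry_out(
  slide=[
    [0.0005, 0.008, 0],
    [0.0009, 0.016, 0],
    [0.0009, 0.016, 0],
  ],
  dr=[
    [0, 0, 0],
    [0, 0, 0],
    [0, 0, 0],
  ],
  gripper=[0, 0, 0],
)

```text
clock: 36.92
eef_pos: [475.8, -78.7, 289.3]
eef_rot: [3.141, -0.0, 1.515]
wrist_force: [-0.1, 2.2, -0.6]
finger_gap: 27.8
finger_force: 40.1
```

carry_out(
  slide=[
    [0.0005, 0.008, 0],
    [0.0009, 0.016, 0],
    [0.0009, 0.016, 0],
  ],
  dr=[
    [0, 0, 0],
    [0, 0, 0],
    [0, 0, 0],
  ],
  gripper=[0, 0, 0],
)

```text
clock: 37.17
eef_pos: [475.9, -74.9, 289.3]
eef_rot: [-3.141, 0.0, 1.515]
wrist_force: [-2.9, 0.8, -0.8]
finger_gap: 27.7
finger_force: 40.1
```

```bash
python3 - <<'E'
import full
from full import *
full.Q=S[(S[:,0]>60)]
s=read_state();print(s["eef_pos"],s["eef_rot"],s["wrist_force"])
ims={n:camera(n) for n in("top","side")}
for n in ims: np.save(n+"8.npy",ims[n])
run(s["eef_pos"],ims,np.array([-2.5,4,0,0,-.02]))
E
```

```text
[475.90942468 -74.86684294 289.25633981] [-3.14132980e+00  1.54543043e-05  1.51535769e+00] [-2.93285551  0.82778059 -0.75792637]
['top'] [-2.782 -0.325 -0.994  0.033 -0.011] 60.5
['side'] [-4.68   5.798  1.554  0.026 -0.023] 70.76
['top', 'side'] [-2.774  1.245  0.239  0.033 -0.016] 133.73
```

carry_out(
  slide=[
    [0.0005, 0.006, 0],
    [0.0009, 0.012, 0],
    [0.0009, 0.012, 0],
    [0.0009, 0.012, 0],
  ],
  dr=[
    [0, 0, 0],
    [0, 0, 0],
    [0, 0, 0],
    [0, 0, 0],
  ],
  gripper=[0, 0, 0, 0],
)

```text
clock: 37.6
eef_pos: [476.1, -72.1, 289.2]
eef_rot: [-3.141, 0.0, 1.515]
wrist_force: [-3.7, -1.3, -0.9]
finger_gap: 27.7
finger_force: 40.1
```

carry_out(
  slide=[
    [0.0002, 0.004, 0],
    [0.0004, 0.008, 0],
    [0.0004, 0.008, 0],
    [0.0004, 0.008, 0],
  ],
  dr=[
    [0, 0, 0],
    [0, 0, 0],
    [0, 0, 0],
    [0, 0, 0],
  ],
  gripper=[0, 0, 0, 0],
)

```text
clock: 37.93
eef_pos: [476.1, -70.4, 289.2]
eef_rot: [-3.141, 0.001, 1.515]
wrist_force: [-5.9, -4.0, -0.0]
finger_gap: 27.7
finger_force: 40.2
```

carry_out(
  slide=[
    [-0.003, -0.006, 0],
    [-0.006, -0.01, 0],
    [-0.006, -0.01, 0],
    [-0.006, -0.01, 0],
  ],
  dr=[
    [0, 0, 0],
    [0, 0, 0],
    [0, 0, 0],
    [0, 0, 0],
  ],
  gripper=[0, 0, 0, 0],
)

```text
clock: 38.27
eef_pos: [474.8, -72.7, 289.3]
eef_rot: [3.141, 0.0, 1.515]
wrist_force: [-3.4, -1.8, -1.4]
finger_gap: 28.0
finger_force: 40.0
```

carry_out(
  slide=[
    [-0.004, -0.002, 0],
    [-0.004, -0.002, 0],
    [-0.004, -0.002, 0],
    [-0.004, -0.002, 0],
    [-0.004, -0.002, 0],
    [-0.004, -0.002, 0],
  ],
  dr=[
    [0, 0, 0],
    [0, 0, 0],
    [0, 0, 0],
    [0, 0, 0],
    [0, 0, 0],
    [0, 0, 0],
  ],
  gripper=[0, 60, 60, 60, 60, 60],
)

```text
clock: 38.77
eef_pos: [473.9, -73.1, 289.3]
eef_rot: [3.141, 0.0, 1.515]
wrist_force: [0.2, -0.5, 0.0]
finger_gap: 55.4
finger_force: 0.0
```

carry_out(
  slide=[
    [0, 0, 0.06],
    [0, 0, 0.14],
    [0, 0, 0.26],
    [0, 0, 0.4],
    [0, -0.1, 0.5],
    [0, -0.25, 0.5],
    [0, -0.4, 0.5],
    [0, -0.55, 0.5],
    [0, -0.7, 0.5],
    [0, -0.7, 0.5],
  ],
  dr=[
    [0, 0, 0],
    [0, 0, 0],
    [0, 0, 0],
    [0, 0, 0],
    [0, 0, 0],
    [0, 0, 0],
    [0, 0, 0],
    [0, 0, 0],
    [0, 0, 0],
    [0, 0, 0],
  ],
  gripper=[60, 60, 60, 60, 60, 60, 60, 60, 60, 60],
)

```text
clock: 39.6
eef_pos: [473.2, -253.0, 413.4]
eef_rot: [-3.14, 0.0, 1.511]
wrist_force: [-0.8, -0.0, -2.0]
finger_gap: 56.3
finger_force: 0.0
```

```bash
python3 - <<'E'
import full
from full import *
full.Q=S[(S[:,0]>66)|(S[:,0]<30)]
s=read_state();print(s["eef_pos"],s["wrist_force"],s["finger_gap"])
ims={n:camera(n) for n in("top","side")}
for n in ims: np.save(n+"9.npy",ims[n])
# expressed relative to nominal home pose: dx,dy = error of the seat (at small angles)
for p0 in([0,0,0,0,0],[0,-9,0,0,0],[0,8,0,0,0]): run(np.array([473.6,-67.5,286.4]),ims,np.array(p0,float))
for n,i in ims.items():
    r=lip(n,i,[561,-11],101); print(n,r.x.round(1),round(r.fun,1))
E
```

```text
[ 473.17231067 -252.96764661  413.39446538] [-8.31083161e-01 -1.93004570e-03 -1.95531814e+00] 56.28071467299507
['top'] [-3.101e+00 -1.008e+00 -6.851e+00 -1.800e-02 -6.000e-03] 45.53
['side'] [-9.433  0.623 -8.971  0.048  0.182] 60.02
['top', 'side'] [ -3.24    1.118 -14.159  -0.016   0.244] 103.25
['top'] [-3.101e+00 -1.007e+00 -6.840e+00 -1.800e-02 -6.000e-03] 45.53
['side'] [-9.313  0.846 -9.121  0.05   0.183] 60.02
['top', 'side'] [ -3.237   1.122 -14.162  -0.015   0.244] 103.25
['top'] [-3.101e+00 -1.006e+00 -6.833e+00 -1.800e-02 -6.000e-03] 45.53
['side'] [-9.339  0.867 -8.997  0.049  0.181] 60.02
['top', 'side'] [ -3.247   1.125 -14.157  -0.016   0.244] 103.25
top [561.5 -10.6] -26.5
side [560.  -12.9] -24.4
```

carry_out(
  slide=[
    [0, -0.05, 0],
    [0, -0.1, 0],
    [0, -0.1, 0],
    [0, -0.1, 0],
    [0, -0.1, 0],
    [0, -0.1, 0],
  ],
  dr=[
    [0, 0, 0],
    [0, 0, 0],
    [0, 0, 0],
    [0, 0, 0],
    [0, 0, 0],
    [0, 0, 0],
  ],
  gripper=[60, 60, 60, 60, 60, 60],
)

```text
clock: 40.2
eef_pos: [473.9, -272.7, 414.4]
eef_rot: [3.141, 0.0, 1.516]
wrist_force: [-0.3, 0.5, 0.1]
finger_gap: 56.5
finger_force: 0.0
```

```bash
python3 - <<'E'
import full
from full import *
ims={n:camera(n) for n in("top","side")}
for q in(S[:,0]>66)|(S[:,0]<30),(S[:,0]>-99):
    full.Q=S[q]; run(np.array([473.6,-67.5,286.4]),ims,np.array([-3,0,-10,0,.2]))
a=np.load("side9.npy").astype(float)[120:230,230:330];b=ims["side"].astype(float)[120:230,230:330];print(abs(a-b).mean())
# bar tongue: expected vs theta
ax=np.array([.9985,-.055,0]);P=np.array([636.6,-15.1,180.]);g=ims["side"].astype(float).mean(2)
for th in(0,.05,.1,.2):
    X=[P+r*(-np.cos(th)*ax+np.sin(th)*np.array([0,0,1]))+np.array([-2.9,-3,0]) for r in(60,80,100,120)]
    print(th,samp("side",g,np.array(X)).round())
E
```

```text
['top'] [-3.086e+00 -1.067e+00 -7.208e+00 -1.700e-02 -4.000e-03] 45.31
['side'] [ -7.118  -0.588 -10.167  -0.057   0.206] 56.15
['top', 'side'] [ -3.227   0.899 -14.212  -0.015   0.244] 103.48
['top'] [-3.240e+00 -1.014e+00 -5.288e+00 -1.500e-02 -2.000e-03] 49.17
['side'] [ -6.674  -1.121 -10.277  -0.076   0.187] 59.66
['top', 'side'] [ -3.404  -0.343 -14.12   -0.016   0.243] 110.67
5.325787878787879
0 [178. 181. 180. 180.]
0.05 [177. 181. 180. 178.]
0.1 [177. 180. 177. 173.]
0.2 [178. 186. 143. 125.]
```

```bash
python3 -c "
from cell import *
print(sign_off())"
```

```text
the job is handed in; nothing more can be done
None
```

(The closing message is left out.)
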